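Plug in the press relay and stroke the guarded pedal

TASK

Plug the loose orange relay fully home into the empty socket of the grey control box, so that it sits upright and flush, and let it go. Only then reach under the blue guard frame and press the yellow pedal down to its stop, hold it there for about a second so the press closes, and let it come back up. Leave the relay plugged in, and do not knock over the paint jar, the cup or the glue bottle.

Things in the scene. Friction and masses are not known exactly. Their poses are not given: they have to be found in the camera images.
- relay: loose relay block, starts standing upright on its plug foot: black rectangular plug foot 30 (x) x 20 (y) x 16 mm high, chamfer-stepped at its end, under an orange body 40 (x) x 30 (y) x 46 mm high with a white top; 62 mm tall, about 70 g. Origin: centre of the underside of the plug foot; z up. Works either way round (half turn).
- control_box: grey box 160 (x) x 120 (y) x 70 mm high, fixed to the table; three lamps on its -x side. Origin: centre of its underside. An identical relay is already fitted for good on its top, centred at x = +45 mm (40 x 30 x 45 mm high). The empty socket is at x = -30 mm, y = 0.
- control_box_hole0 (a point): centre of the mouth of the empty socket, in the box's top face 70 mm above the table: a rectangular hole 32 (along box x) x 22 (along box y) mm, 20 mm deep, vertical. When the relay is home its foot is 16 mm inside and the orange body's shoulder rests on the top face.
- pedal_base: fixed blue pedal stand. Origin: centre of the underside of its base plate, 160 (x) x 170 (y) x 12 mm; -x is its open front, facing roughly to the robot. A fixed guard frame stands over the tread, which keeps a vertical gripper off it: come from the front, fingers pointing to +x and down, the tool leaning 30 to 45 degrees from vertical.
- guard_frame (a point): middle of the underside of the guard frame's front bar, 200 mm above the table, 37 mm to -x of the stand's origin. The frame is level and 14 mm thick: a front bar 30 (x) x 160 (y) mm, a rear bar 24 (x) x 160 (y) mm centred 43 mm to +x of the stand's origin, and side strips joining them, on four uprights 8 mm thick at y = +-76 mm as wide in x as the bars.
- pedal (a joint): angle of the pedal tread about its hinge: 0 up (at rest), 0.32 rad fully down at its stop. A spring returns it; about 12 N at the pad point holds it fully down.
- pedal_pad (a point): point to press, midway across the top of the yellow tread, 75 mm in front of its hinge, under the frame; moves with the tread: about 76 mm above the table at rest, 52 mm fully down. The tread is 80 mm wide (y), 95 mm long from hinge to front edge; at rest its front is raised 0.20 rad, fully down it is 0.12 rad below level. At rest the axes are those of pedal_base.
- pedal_hinge (a point): middle of the pedal's hinge, 60 mm to +x of the stand's origin and 55 mm above the table; the axis is along the stand's y.
- jar: paint jar with a red cap, 50 mm across, 62 mm tall, loose. Origin: centre of its underside.
- cup: green open cup, 56 mm across the rim, 70 mm tall, loose. Origin: centre of its underside.
- glue: white glue bottle, 50 mm across, 120 mm tall, loose, at the back between box and pedal. Origin: centre of its underside.
Not all that is in view belongs to the job. What is shaped like the pedal_base but red is not meant.

How it is judged:
By the outcome, as a careful person would: the job done as asked, in the order asked, and still so for the second after the job is handed in, with the robot touching nothing.
It also fails if it takes over 54 s, if anything falls off the work surface, if the arm or the gripper's body presses on something with over 40 N, if the wrist force passes 120 N, or if a joint passes its speed limit or range.

ROBOT

A 7-joint arm with a two-finger parallel gripper is mounted at the origin on the work surface. World frame = base frame: x ahead of the robot, y to its left, z up, the work surface at z = 0. Lengths are in mm, angles in rad, forces in N, time in s.
With the tool pointing down it reaches from about 400 to 900 mm from the base axis. Payload 5.5 kg.
Tool frame: the origin (TCP) lies at the centre of the arm's flange, where the gripper is bolted on; the fingertips stand robot.tip_extent ahead of it and the grasp point (between the pads) lies 159 mm ahead of it (robot.tip_extent is the distance from the TCP to the fingertips, in mm); z points along the fingers, y is the line along which they close (so a half turn about z gives the same grasp; the last joint's range is limited). The gripper opens to 92 mm and grips with 3 to 60 N. Pads are 19 mm wide; open, the fingers measure 130 mm over their backs; the gripper's body (75 mm by 190 mm) begins 47 mm behind the grasp point.
Start: joints at [-1.007, 0.501, -0.427, 1.55, 0.221, 1.138, -0.21], TCP at [192.552, 620.822, 404.729] pointing down, gripper open.
Joint ranges: [-2.88, 2.88], [-0.31, 2.03], [-1.54, 1.56], [0.2, 2.42], [-1.41, 4.55], [0.19, 2.02], [-2.57, 2.57]. Speed limits (rad/s): [2.57, 2.57, 3.14, 3.14, 3.14, 3.14, 3.14].

INTERFACE

Orientations are given as a rotation vector (axis times angle).
In Python, from cell import robot, cams gives the robot as it stands.
- The arm moves only by the tool arm_command, never from a script. Its argument "moves" is a list of rows, each an object with "offset": the shift along the tool's x, y, z in m, a list of three; "turn": the turn about the tool's z in rad; "grip": the finger opening in m, from 0 to 0.0918. In form: [{"offset": [tx, ty, tz], "turn": turn, "grip": grip}, ...]. A call has 1 to 10 rows; each row shifts and turns the commanded pose from where the row before left it, along the tool's axes as they then stand; what a row does not reach is not made up. A row lasts 1/10 s, in which the tool goes at most 50 mm and 8.59 degrees, less where a joint would pass 70% of its speed; a pose out of reach is approached as far as the arm can. A call is refused whole if a number of a shift passes 0.05 or a number of a turn 0.15, either way. A call with a gripper value outside its range is refused whole. The fingers move at their own pace and stop on an object; "squeeze" is the grip in N (left out, the last holds). Time passes only in rows, so rows that do not move let the fingers close. It gives the time, the measured TCP pose, the force, the opening and the grip force at its end, in the units of the state.
- robot.observe(): the state, without advancing time (a new reading comes with each control period).
- cams.read_camera(name): name is "scene" or "top" or "wrist"; returns the picture (480x640x3 uint8, red, green, blue); there is no depth.
- cams.calibration(name): a dict with "K" (3x3 intrinsics, pixels), "distortion" ([k1, k2, p1, p2, k3] as OpenCV has them; the pictures are not rectified), "rvec" (rotation vector, rad) and "tvec" (3), from world to camera coordinates, as OpenCV has them. Camera axes: x right, y down, z forward; pixel columns grow to the right and rows downward; lengths in mm; the calibration is good to about 2 mm. A picture is of the moment at which its call begins: read the wrist's pose just before it. calibration takes no time and is no camera call; for the wrist camera it gives the pose at the moment of the call.
- robot.close_job(): hands the job in; it is judged then, once.
Trained networks look in the newest picture that a camera, given by its name, has taken for a name from the list of things; names that differ only in an ending like _2 or _b are one class to them, and where a whole thing is asked for, a point or a joint stands for the part that bears it (a point fixed in the world has none). Each returns a list of dicts, best first, with "conf" (0 to 1); they miss things now and then, are a little off and sometimes report something else, mostly with a low value. They report only what shows in the picture. A call takes as long as a camera call. They do not tell look-alikes from the thing itself.
- cams.silhouettes(thing, camera): "pixels" (480x640 bool, what is visible of it) and "rect" ([centre column, centre row, width, height] in pixels, round what is visible of it).
The state is a dict: "time_s": time; "joint_positions": joint angles; "qvel": joint speeds; "joint_torque": joint torques, N m; "position": TCP position; "tcp_rot": TCP orientation; "force": force on the tool from outside, world axes, zero at the start; "moment": the same for the moment, N m; "grip_width": finger opening in mm; "grip_force": force on a finger pad.
Only numpy, scipy, OpenCV 4.12 (cv2) and the standard library are available. Lean on these libraries where they do the work, as an engineer would, in place of code of your own. Each camera call takes 0.05 s, during which the arm holds its last target. There are 200 camera calls.

## Working session

There is one attempt and no reset: what is moved stays moved. The work goes in short steps, Python scripts to look and compute and a tool call to move; the robot and the scene stay as the last step left them, time stands still between calls to the robot, and variables do not carry over. Pictures are saved under pics/ and viewed, at most 10 in all, crops included, and the job is handed in when it is done.

Besides the shell and the picture viewer there is one more tool, called after "Request:" as name(argument=value, ...) on one line, values as JSON. arm_command: Moves the arm, as the interface text tells. Its arguments: {"type":"object","properties":{"moves":{"type":"array"},"squeeze":{"type":"number"}},"required":["moves"]}

```bash
ls; mkdir -p pics; python3 - <<'E'
from cell import robot,cams
import cv2,numpy as np
s=robot.observe();print(s, robot.tip_extent)
for n in("scene","top"):
    im=cams.read_camera(n);cv2.imwrite(f"pics/{n}0.png",im[:,:,::-1])
    c=cams.calibration(n);print(n,c)
    for t in("relay","control_box","pedal_base","pedal","jar","cup","glue"):
        for d in cams.silhouettes(t,n)[:3]:print(t,round(d["conf"],2),np.round(d["rect"]))
E
```

```text
pics
{'time_s': 0.0, 'joint_positions': array([-1.0067837 ,  0.50185973, -0.42679096,  1.55145693,  0.22082055,
        1.1382852 , -0.2103354 ]), 'qvel': array([-7.49919589e-04, -1.31061818e-03,  3.64216291e-04,  9.18363073e-04,
        1.51420493e-05,  2.55380562e-03, -1.73469160e-03]), 'joint_torque': array([-5.45865933e-04, -5.66592801e+01, -5.81649497e+00, -2.79112262e+01,
       -6.86526066e-02,  3.08966276e-02,  1.97642112e-04]), 'position': array([192.54347584, 620.45597233, 403.66766118]), 'tcp_rot': array([-4.70638625e-01, -3.10579007e+00,  3.01104925e-03]), 'force': array([-0.37395086, -0.3106473 , -1.36258848]), 'moment': array([-0.0202814 , -0.00496837, -0.00824183]), 'grip_force': 0.0, 'grip_width': 91.87350156861396} 178.0
scene {'K': array([[442.85856475,   0.        , 313.52941627],
       [  0.        , 442.85856475, 234.45010047],
       [  0.        ,   0.        ,   1.        ]]), 'distortion': array([-0.07176622,  0.        ,  0.        ,  0.        ,  0.        ]), 'rvec': array([ 2.08497671,  1.67647903, -0.47115902]), 'tvec': array([-143.08006003, -379.179554
[... 433 characters left out ...]
       , 319.75192338],
       [  0.        , 524.82569267, 238.52802328],
       [  0.        ,   0.        ,   1.        ]]), 'distortion': array([0.02756495, 0.        , 0.        , 0.        , 0.        ]), 'rvec': array([ 2.12603656, -2.17210477,  0.14408684]), 'tvec': array([  11.92692115,  537.88218879, 1047.68718908])}
relay 0.81 [394. 280.  18.  21.]
control_box 0.78 [438. 207.  80.  94.]
pedal_base 0.93 [159. 364. 128.  95.]
pedal_base 0.63 [186. 197. 125. 100.]
pedal 0.92 [195. 184.  36.  28.]
pedal 0.88 [173. 362.  50.  56.]
pedal 0.48 [300. 124.  26.  38.]
jar 0.78 [326. 280.  22.  24.]
cup 0.69 [255. 280.  25.  26.]
cup 0.42 [327. 281.  26.  28.]
glue 0.75 [302. 123.  28.  34.]
```

View pics/scene0.png

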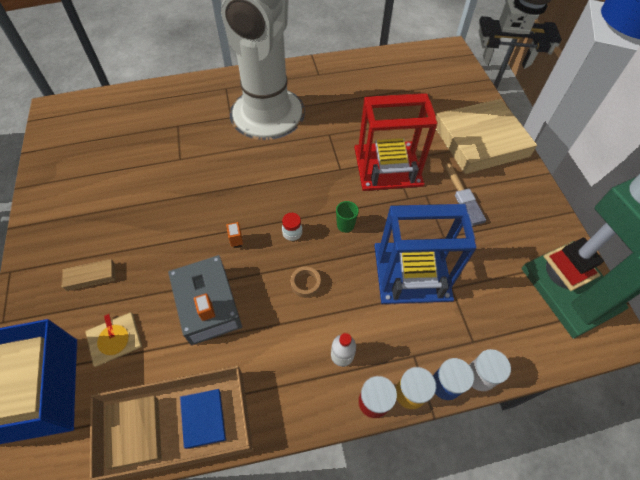

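View pics/top0.png

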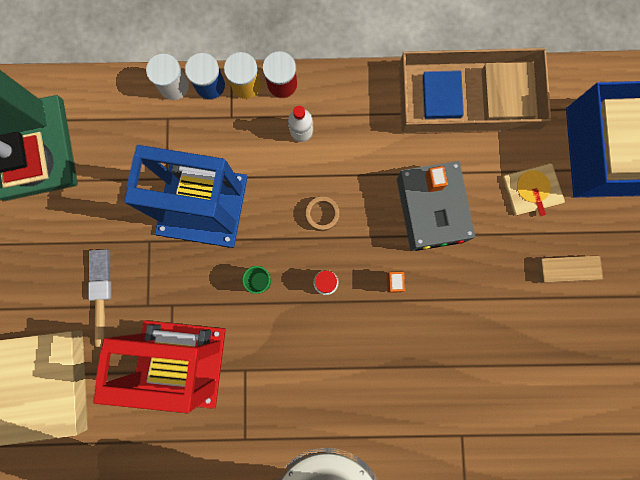

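Scene: the loose relay is at scene (235,235) / top (397,281). It could be mistaken for the fitted relay at scene (204,305) / top (437,177), or for the red-capped jar at scene (291,227) / top (326,281). I choose the one standing on the table. The blue stand is at scene (418,255) / top (187,195). The red decoy is at scene (395,145) / top (160,365).

```bash
cat > h.py <<'E'
import numpy as np,cv2
from cell import robot,cams
from scipy.spatial.transform import Rotation as R
def ray(c,uv):
    p=cv2.undistortPoints(np.array(uv,float).reshape(-1,1,2),c["K"],c["distortion"]).reshape(-1,2)
    r=R.from_rotvec(np.ravel(c["rvec"])).as_matrix();o=-r.T@np.ravel(c["tvec"])
    d=np.c_[p,np.ones(len(p))]@r
    return o,d/np.linalg.norm(d,axis=1)[:,None]
def onz(c,uv,z):
    o,d=ray(c,uv);return o+d*((z-o[2])/d[:,2])[:,None]
def tri(views):
    A=0;b=0;M=[]
    for c,uv in views:
        o,d=ray(c,uv);P=np.eye(3)-np.outer(d[0],d[0]);A=A+P;b=b+P@o;M.append((P,o))
    x=np.linalg.solve(A,b);return x,[round(float(np.linalg.norm(P@(x-o))),1) for P,o in M]
def proj(c,X):
    return cv2.projectPoints(np.array(X,float).reshape(-1,1,3),c["rvec"],c["tvec"],c["K"],c["distortion"])[0].reshape(-1,2)
def toolstep(target,s=None):
    s=s or robot.observe();m=R.from_rotvec(s["tcp_rot"]).as_matrix()
    return m.T@(np.array(target)-s["position"])/1000
def pose():
    s=robot.observe();m=R.from_rotvec(s["tcp_rot"]).as_matrix();print(s["time_s"],"pos",s["position"].round(1),"x",m[:,0].round(3),"y",m[:,1].round(3),"z",m[:,2].round(3),"F",s["force"].round(1),"w",round(s["grip_width"],1),"q",s["joint_positions"].round(2));return s,m
E
python3 - <<'E'
from h import *
s,m=pose()
T,S=cams.calibration("top"),cams.calibration("scene")
for n,t,u in [("relaytop",(397,276),(235,227)),("hole",(441,218),(197,282)),("fit",(438,172),(201,300)),("jar",(326,281),(291,220)),("cup",(257,280),(347,210)),("glue",(299,113),(345,340)),("bluebolt",(240,178),(385,298)),]:
    print(n,*tri([(T,t),(S,u)]))
print(onz(T,[(397,282),(441,218),(439,184),(326,283),(257,280),(300,112),(240,178),(228,240),(162,229)],[62,70,115,62,70,120,12,12,12]).round())
W=cams.calibration("wrist");print(W["K"],(-R.from_rotvec(W["rvec"]).as_matrix().T@W["tvec"]).round(), R.from_rotvec(W["rvec"]).as_matrix().round(2))
E
```

```text
0.8 pos [192.5 620.8 404.8] x [-0.955  0.296  0.   ] y [0.296 0.955 0.   ] z [-0.  0. -1.] F [ 0.3 -0.7 -0.3] w 91.6 q [-1.01  0.5  -0.43  1.55  0.22  1.14 -0.21]
relaytop [ 454.63762436 -145.66190328   84.31705493] [3.3, 3.3]
hole [ 570.25206198 -244.84628622   67.16265029] [0.2, 0.2]
fit [ 647.55744882 -227.89815472  134.94817051] [0.1, 0.1]
jar [448.93590073  -9.28358669  61.03357319] [1.0, 1.0]
cup [453.71768999 128.64407965  67.35858598] [1.9, 1.9]
glue [781.32209286  37.29424115 109.00446014] [1.1, 1.1]
bluebolt [675.98022572 167.99167552  12.78293555] [0.8, 0.8]
[[ 444. -152.   62.]
 [ 570. -244.   70.]
 [ 629. -233.  115.]
 [ 445.  -10.   62.]
 [ 453.  126.   70.]
 [ 779.   34.  120.]
 [ 676.  169.   12.]
 [ 543.  194.   12.]
 [ 569.  334.   12.]]
[[338.03399721   0.         317.01116928]
 [  0.         338.03399721 234.75645612]
 [  0.           0.           1.        ]] [118. 644. 384.] [[ 0.3   0.95  0.  ]
 [ 0.92 -0.28  0.29]
 [ 0.27 -0.08 -0.96]]
```

```bash
python3 - <<'E'
import cv2,numpy as np
t=cv2.imread("pics/top0.png");s=cv2.imread("pics/scene0.png")
a=cv2.resize(t[140:300,370:490],(480,560*120//120+80) if 0 else (420,560),interpolation=cv2.INTER_CUBIC)
b=cv2.resize(s[200:350,160:262],(380,560),interpolation=cv2.INTER_CUBIC)
cv2.imwrite("pics/crop1.png",np.hstack([a,b]))
E
```

```text
(no output)
```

View pics/crop1.png

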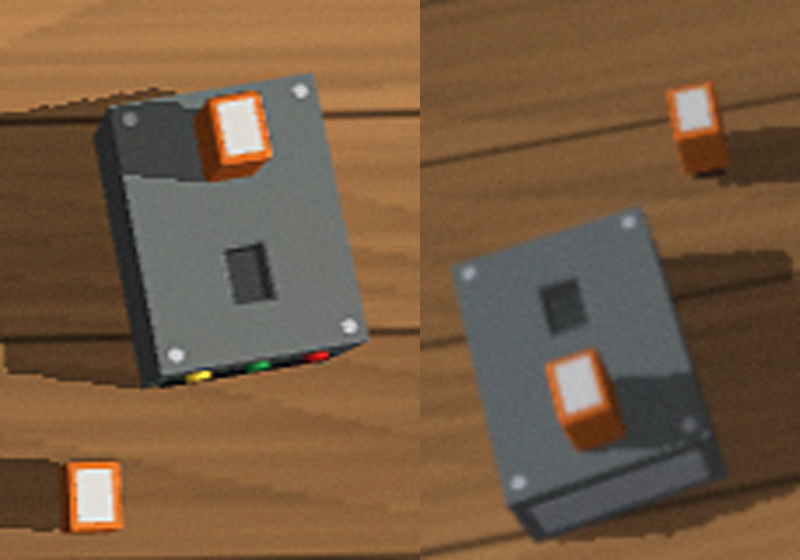

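Crop: the loose relay is the orange block with a white top on the bare table, at top px (397,281). The box socket is at top (441,218), lamps towards the robot. Next I raise and move to view the blue stand.

Request:
arm_command(moves=[{"offset": [-0.0375,-0.0272,-0.0075],"turn": 0,"grip": 0.09},{"offset": [-0.0375,-0.0272,-0.0075],"turn": 0,"grip": 0.09},{"offset": [-0.0375,-0.0272,-0.0075],"turn": 0,"grip": 0.09},{"offset": [-0.0375,-0.0272,-0.0075],"turn": 0,"grip": 0.09},{"offset": [-0.0375,-0.0272,-0.0075],"turn": 0,"grip": 0.09},{"offset": [-0.0375,-0.0272,-0.0075],"turn": 0,"grip": 0.09},{"offset": [-0.0375,-0.0272,-0.0075],"turn": 0,"grip": 0.09},{"offset": [-0.0375,-0.0272,-0.0075],"turn": 0,"grip": 0.09},{"offset": [-0.0375,-0.0272,-0.0075],"turn": 0,"grip": 0.09},{"offset": [-0.0375,-0.0272,-0.0075],"turn": 0,"grip": 0.09}])

```text
time_s: 1.8
position: [470.9, 248.3, 480.5]
tcp_rot: [0.47, 3.105, 0.001]
force: [1.0, 0.2, 0.2]
grip_width: 90.1
grip_force: 0.0
```

```bash
python3 - <<'E'
from h import *
import pickle
pose()
c=cams.calibration("wrist");im=cams.read_camera("wrist");cv2.imwrite("pics/w1.png",im[:,:,::-1]);pickle.dump(c,open("w1.pkl","wb"))
pose()
E
```

```text
1.8 pos [470.9 248.3 480.5] x [-0.955  0.296 -0.001] y [0.296 0.955 0.001] z [ 0.001  0.    -1.   ] F [1.  0.2 0.2] w 90.1 q [-0.32  0.2  -0.25  1.76  0.05  1.19  0.69]
1.85 pos [476.4 240.4 481.5] x [-0.952  0.306 -0.006] y [ 0.306  0.952 -0.002] z [ 0.005 -0.004 -1.   ] F [ 5.  -4.8  1.1] w 90.1 q [-0.31  0.2  -0.24  1.76  0.06  1.19  0.69]
```

View pics/w1.png

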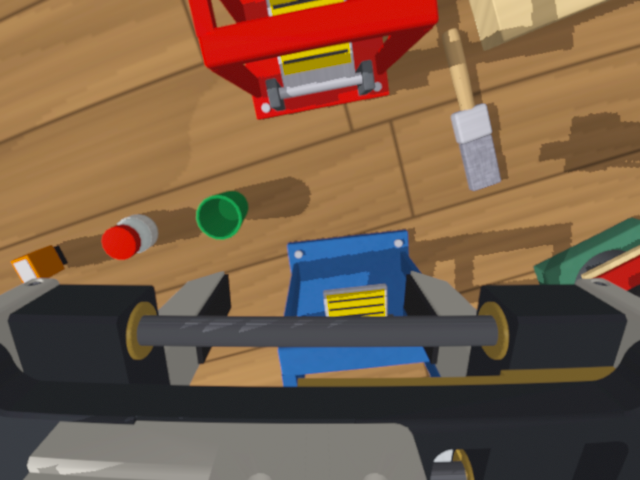

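Wrist picture: blue stand with front bolts at (299,254) and (398,243), yellow tread at (355,303). The gripper hides the lower half, so targets must lie in the upper half of the picture. Relay at (38,265). Moving to view the relay.

Request:
arm_command(moves=[{"offset": [-0.0197,-0.041,0.0089],"turn": 0,"grip": 0.09},{"offset": [-0.0197,-0.041,0.0089],"turn": 0,"grip": 0.09},{"offset": [-0.0197,-0.041,0.0089],"turn": 0,"grip": 0.09},{"offset": [-0.0197,-0.041,0.0089],"turn": 0,"grip": 0.09},{"offset": [-0.0197,-0.041,0.0089],"turn": 0,"grip": 0.09},{"offset": [-0.0197,-0.041,0.0089],"turn": 0,"grip": 0.09},{"offset": [-0.0197,-0.041,0.0089],"turn": 0,"grip": 0.09},{"offset": [-0.0197,-0.041,0.0089],"turn": 0,"grip": 0.09},{"offset": [-0.0197,-0.041,0.0089],"turn": 0,"grip": 0.09},{"offset": [0,0,0],"turn": 0,"grip": 0.09}])

```text
time_s: 2.85
position: [529.2, -162.4, 398.5]
tcp_rot: [-0.486, -3.103, 0.006]
force: [-1.0, -0.4, 1.0]
grip_width: 89.9
grip_force: 0.0
```

Request:
arm_command(moves=[{"offset": [0,0,0],"turn": 0,"grip": 0.09},{"offset": [0,0,0],"turn": 0,"grip": 0.09}])

```text
time_s: 3.05
position: [530.4, -153.5, 399.6]
tcp_rot: [-0.468, -3.106, -0.002]
force: [0.3, 0.7, -0.9]
grip_width: 89.7
grip_force: 0.0
```

```bash
python3 - <<'E'
from h import *
import pickle
pose()
c=cams.calibration("wrist");im=cams.read_camera("wrist");cv2.imwrite("pics/w2.png",im[:,:,::-1]);pickle.dump(c,open("w2.pkl","wb"))
pose()
for t in("relay","control_box_hole0","jar"):
  for d in cams.silhouettes(t,"wrist")[:3]:print(t,round(d["conf"],2),np.round(d["rect"]))
w1=pickle.load(open("w1.pkl","rb"));T=cams.calibration("top")
print(onz(w1,[(299,254),(398,243)],12).round(),onz(w1,[(288,241),(408,231)],12).round())
print(onz(w1,[(325,293),(385,286)],80).round())
E
```

```text
3.05 pos [ 530.4 -153.5  399.6] x [-0.956  0.295  0.   ] y [0.295 0.956 0.001] z [ 0.     0.001 -1.   ] F [ 0.3  0.7 -0.9] w 89.7 q [ 0.21  0.3   0.03  1.82 -0.01  1.02  1.51]
3.1 pos [ 530.4 -153.2  399.8] x [-0.956  0.294 -0.   ] y [0.294 0.956 0.001] z [ 0.     0.001 -1.   ] F [-0.7  0.5 -0.6] w 90.0 q [ 0.21  0.3   0.03  1.82 -0.01  1.02  1.51]
relay 0.84 [296. 126.  40.  48.]
control_box_hole0 0.78 [256. 292. 170. 184.]
[[544. 200.  12.]
 [569. 337.  12.]] [[521. 191.  12.]
 [557. 354.  12.]]
[[580. 225.  80.]
 [593. 299.  80.]]
```

View pics/w2.png

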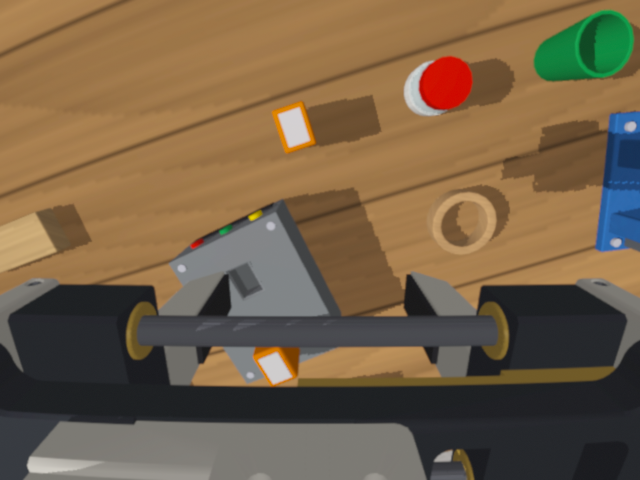

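Wrist picture: relay's white top at (294,127), socket at (245,281), fitted relay at (276,367), box lamps at (195–255,215–243).

```bash
python3 - <<'E'
from h import *
import pickle
w2=pickle.load(open("w2.pkl","rb"));T=cams.calibration("top");S=cams.calibration("scene")
def blob(img,roi,f):
    x0,y0,x1,y1=roi;h=cv2.cvtColor(img[y0:y1,x0:x1],cv2.COLOR_BGR2HSV);m=f(h).astype(np.uint8)
    n,l,st,ce=cv2.connectedComponentsWithStats(m);k=1+np.argmax(st[1:,4]);ys,xs=np.where(l==k)
    r=cv2.minAreaRect(np.c_[xs+x0,ys+y0].astype(np.float32));return np.array(ce[k])+[x0,y0],st[k,4],r,cv2.boxPoints(r)
white=lambda h:(h[...,1]<60)&(h[...,2]>150)
body=lambda h:((h[...,1]<60)&(h[...,2]>150))|((h[...,0]<14)&(h[...,1]>200)&(h[...,2]>100))
W=cv2.imread("pics/w2.png");t=cv2.imread("pics/top0.png");s=cv2.imread("pics/scene0.png")
a=blob(W,(260,90,330,165),white);b=blob(t,(380,262,415,300),white);c=blob(s,(222,215,250,250),white)
f=blob(W,(250,345,300,386),white);fb=blob(t,(422,160,455,192),white);fc=blob(s,(190,290,215,322),white)
for x in(a,b,c,f,fb,fc):print(x[0].round(1),x[1],np.round(x[2][1],1))
print("relay",tri([(w2,a[0]),(T,b[0]),(S,c[0])]));print("fitted",tri([(w2,f[0]),(T,fb[0]),(S,fc[0])]))
print("relay w2 z62",onz(w2,a[0],62).round(1),"top",onz(T,b[0],62).round(1))
print("fit w2 z115",onz(w2,f[0],115).round(1),"top",onz(T,fb[0],115).round(1))
for nm,bx,z in(("relaywhite",a[3],62),("relaybody",blob(W,(260,90,330,165),body)[3],62),("fit",f[3],115)):
    q=onz(w2,bx,z);
    for i in range(2):
        e=q[i+1]-q[i];print(nm,np.linalg.norm(e).round(1),np.degrees(np.arctan2(e[1],e[0])).round(1),"ctr",q.mean(0).round(1))
def hole(img,roi,z,c,thr):
    x0,y0,x1,y1=roi;g=cv2.cvtColor(img[y0:y1,x0:x1],cv2.COLOR_BGR2GRAY);m=(g<thr).astype(np.uint8);n,l,st,ce=cv2.connectedComponentsWithStats(m);k=1+np.argmax(st[1:,4]);ys,xs=np.where(l==k)
    r=cv2.minAreaRect(np.c_[xs+x0,ys+y0].astype(np.float32));q=onz(c,cv2.boxPoints(r),z);e=q[1]-q[0];e2=q[2]-q[1];print("hole",thr,np.median(g),r[0],"ctr",q.mean(0).round(1),np.linalg.norm(e).round(1),np.linalg.norm(e2).round(1),np.degrees(np.arctan2(e[1],e[0])).round(1));return r[0]
for th in(95,105,115):
    hw=hole(W,(215,255,275,308),70,w2,th);ht=hole(t,(428,203,456,236),70,T,th)
    print(tri([(w2,hw),(T,ht)]))
cs=onz(w2,[(271,226),(181,268)],70);print("front screws",cs.round(1));print("top screws",onz(T,[(469.6,233),(420.4,241.5),(407,174),(456,166)],70).round(1))
crop=np.hstack([cv2.resize(W[80:160,250:340],(450,400),interpolation=cv2.INTER_CUBIC),cv2.resize(W[250:314,215:275],(350,400),interpolation=cv2.INTER_CUBIC)]);cv2.imwrite("pics/c2.png",crop)
E
```

```text
[293.7 126.9] 763 [34.5 22.1]
[396.5 281.1] 146 [14.  9.]
[232.8 229. ] 80 [9.8 7.8]
[274.7 367.7] 584 [31.4 20.1]
[438.1 175.9] 150 [14.6 10.4]
[201.9 302.6] 119 [12.9  9.2]
relay (array([ 444.81698069, -149.45229643,   62.5663079 ]), [1.8, 1.5, 0.4])
fitted (array([ 644.36819421, -230.72432106,  114.17358497]), [1.4, 1.8, 0.6])
relay w2 z62 [[ 443.7 -148.1   62. ]] top [[ 445.6 -150.8   62. ]]
fit w2 z115 [[ 642.9 -229.   115. ]] top [[ 645.1 -232.2  115. ]]
relaywhite 19.7 90.2 ctr [ 443.9 -148.1   62. ]
relaywhite 29.7 1.5 ctr [ 443.9 -148.1   62. ]
relaybody 19.7 90.2 ctr [ 443.9 -148.1   62. ]
relaybody 29.7 1.5 ctr [ 443.9 -148.1   62. ]
fit 20.0 108.5 ctr [ 643.2 -229.1  115. ]
fit 32.7 9.0 ctr [ 643.2 -229.1  115. ]
hole 95 132.0 (231.86764526367188, 287.2793884277344) ctr [ 571.6 -255.4   70. ] 52.1 32.7 104.4
hole 95 113.0 (441.0769348144531, 217.88461303710938) ctr [ 570.  -244.2   70. ] 24.9 33.8 -79.8
(array([ 562.52156208, -240.09862864,   99.72106602]), [3.7, 3.7])
hole 105 132.0 (232.1617889404297, 287.1029357910156) ctr [ 571.6 -255.    70. ] 52.8 33.8 104.4
hole 105 113.0 (441.0950622558594, 217.9438934326172) ctr [ 569.9 -244.2   70. ] 26.9 34.7 -79.0
(array([ 562.6470959 , -240.21740177,   98.88991846]), [3.5, 3.5])
hole 115 132.0 (232.3495330810547, 286.74334716796875) ctr [ 571.2 -254.7   70. ] 53.2 34.5 103.8
hole 115 113.0 (441.5, 219.0) ctr [ 567.8 -244.9   70. ] 54.2 65.2 -91.3
(array([ 560.65791635, -239.47797166,  101.83419845]), [2.6, 2.6])
front screws [[ 522.9 -196.2   70. ]
 [ 537.  -295.9   70. ]]
top screws [[ 538.1 -299.3   70. ]
 [ 523.1 -200.5   70. ]
 [ 662.  -179.8   70. ]
 [ 676.3 -279.9   70. ]]
```

View pics/c2.png

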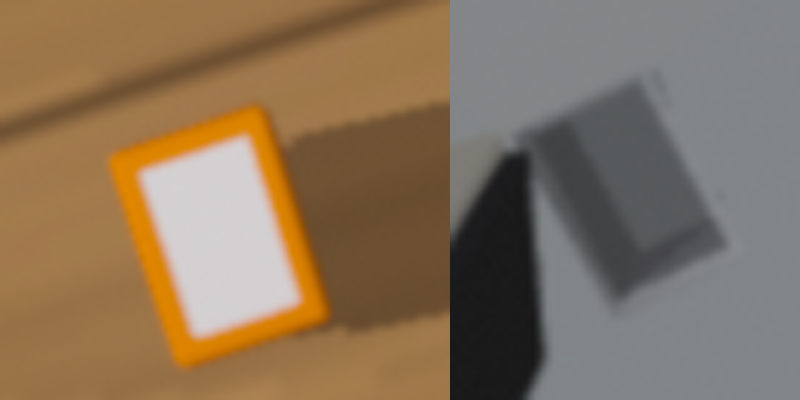

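Crop: left is the relay top with outline corners at about (272,111), (302,101), (316,144), (287,153). Right is the socket mouth at (227.5,272), (248,261.5), (263,289), (243,299).

```bash
python3 - <<'E'
from h import *
import pickle
w2=pickle.load(open("w2.pkl","rb"))
def q(c,z):
    p=onz(w2,c,z);print("ctr",p.mean(0).round(1))
    for i in range(4):
        e=p[(i+1)%4]-p[i];print(np.linalg.norm(e).round(1),np.degrees(np.arctan2(e[1],e[0])).round(1))
    return p.mean(0)
q(np.array([(108,155),(262,103),(328,318),(183,365)])/5+[250,80],62)
q(np.array([((x-450)/5.833+215,y/6.25+250) for x,y in[(523,138),(642,72),(728,243),(615,308)]]),70)
r=np.array([443.8,-148.3]);s,m=pose();print(toolstep([*r,62+0],s),np.degrees(np.arctan2(m[1,1],m[0,1])))
E
```

```text
ctr [ 444.2 -147.8   62. ]
28.8 90.3
38.7 0.2
27.8 -89.8
38.7 -178.3
ctr [ 568.5 -239.4   70. ]
23.8 101.0
32.1 6.8
23.4 -77.3
32.8 -172.4
3.25 pos [ 530.4 -153.5  400. ] x [-0.956  0.294 -0.001] y [0.294 0.956 0.   ] z [ 0.001  0.    -1.   ] F [-0.3 -0.1 -0.8] w 90.0 q [ 0.21  0.3   0.03  1.82 -0.01  1.02  1.51]
[ 0.08447411 -0.02061433  0.33792877] 72.90910695790468
```

Request:
arm_command(moves=[{"offset": [-0.0457,-0.0135,0],"turn": 0,"grip": 0.09},{"offset": [-0.0457,-0.0135,0],"turn": 0,"grip": 0.09},{"offset": [-0.0457,-0.0135,0],"turn": 0,"grip": 0.09},{"offset": [0,0,0],"turn": -0.111,"grip": 0.09},{"offset": [0,0,0],"turn": -0.111,"grip": 0.09},{"offset": [0,0,0],"turn": -0.111,"grip": 0.09},{"offset": [0,0,0],"turn": -0.111,"grip": 0.09},{"offset": [0,0,0],"turn": 0,"grip": 0.09},{"offset": [0,0,0],"turn": 0,"grip": 0.09},{"offset": [0,0,0],"turn": 0,"grip": 0.09}])

```text
time_s: 4.25
position: [649.2, -233.9, 399.8]
tcp_rot: [-0.222, 3.134, 0.0]
force: [0.3, -0.5, 0.4]
grip_width: 89.6
grip_force: 0.0
```

```bash
python3 - <<'E'
from h import *
import pickle
s,m=pose()
c=cams.calibration("wrist");im=cams.read_camera("wrist")[:,:,::-1];cv2.imwrite("pics/w3.png",im);pickle.dump((c,s),open("w3.pkl","wb"))
uv=proj(c,[570,-244,70])[0];x,y=uv.round().astype(int);print(uv)
cv2.imwrite("pics/c3.png",cv2.resize(im[y-50:y+50,x-60:x+60],(720,600),interpolation=cv2.INTER_CUBIC))
E
```

```text
4.25 pos [ 649.2 -233.9  399.8] x [-0.99  -0.141 -0.   ] y [-0.141  0.99   0.   ] z [ 0.  0. -1.] F [ 0.3 -0.5  0.4] w 89.6 q [ 0.34  0.54 -0.04  1.45  0.02  1.15  2.  ]
[317.8032843  131.81587694]
```

View pics/c3.png

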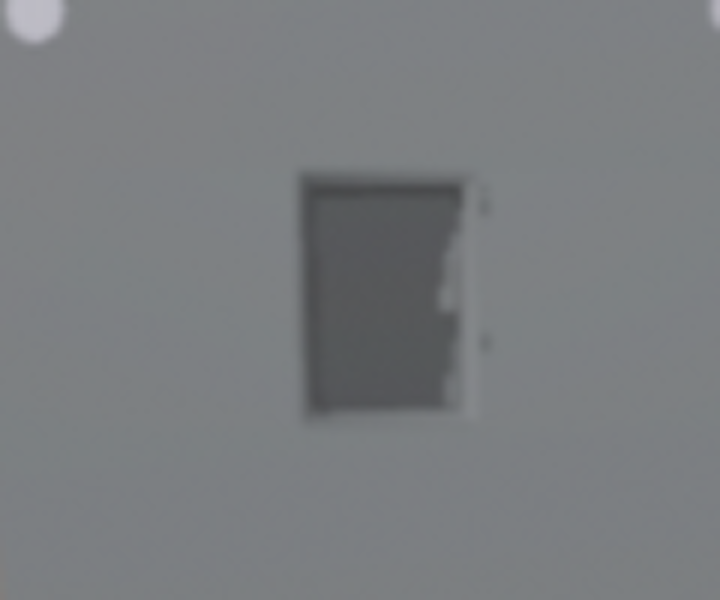

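Crop: the socket mouth is square to the tool, spanning crop (302–472, 174–416), so its centre is about (322.1,130.8) in the picture. Now the same view of the relay.

Request:
arm_command(moves=[{"offset": [0.0279,0.0253,0.002],"turn": 0,"grip": 0.09},{"offset": [0.0279,0.0253,0.002],"turn": 0,"grip": 0.09},{"offset": [0.0279,0.0253,0.002],"turn": 0,"grip": 0.09},{"offset": [0.0279,0.0253,0.002],"turn": 0,"grip": 0.09},{"offset": [0,0,0],"turn": 0.066,"grip": 0.09},{"offset": [0,0,0],"turn": 0.066,"grip": 0.09},{"offset": [0,0,0],"turn": 0,"grip": 0.09},{"offset": [0,0,0],"turn": 0,"grip": 0.09},{"offset": [0,0,0],"turn": 0,"grip": 0.09}])

```text
time_s: 5.2
position: [524.4, -150.2, 391.6]
tcp_rot: [-0.019, 3.141, -0.0]
force: [0.2, -0.6, -0.5]
grip_width: 90.1
grip_force: 0.0
```

```bash
python3 - <<'E'
from h import *
import pickle
s,m=pose()
c=cams.calibration("wrist");im=cams.read_camera("wrist")[:,:,::-1].copy();cv2.imwrite("pics/w4.png",im);pickle.dump((c,s),open("w4.pkl","wb"))
h=cv2.cvtColor(im,cv2.COLOR_BGR2HSV)[90:180,270:370]
for nm,mk in(("white",(h[...,1]<60)&(h[...,2]>150)),("all",((h[...,1]<60)&(h[...,2]>150))|((h[...,0]<17)&(h[...,1]>190)&(h[...,2]>150)))):
    n,l,st,ce=cv2.connectedComponentsWithStats(mk.astype(np.uint8));k=1+np.argmax(st[1:,4]);ys,xs=np.where(l==k)
    r=cv2.minAreaRect(np.c_[xs+270,ys+90].astype(np.float32));p=onz(c,cv2.boxPoints(r),62);e=p[1]-p[0];e2=p[2]-p[1]
    cc=onz(c,ce[k]+[270,90],62)[0];print(nm,ce[k]+[270,90],r,cc.round(1),p.mean(0).round(1),np.linalg.norm(e),np.linalg.norm(e2),np.degrees(np.arctan2(e[1],e[0])))
c3,s3=pickle.load(open("w3.pkl","rb"));hh=onz(c3,(322.1,130.8),70)[0];print("hole",hh)
m3=R.from_rotvec(s3["tcp_rot"]).as_matrix()
print("hole in tool3",m3.T@(hh-s3["position"]),"relay in tool4",m.T@(cc-s["position"]))
E
```

```text
5.2 pos [ 524.4 -150.2  391.6] x [-1.    -0.012 -0.   ] y [-0.012  1.    -0.   ] z [ 0. -0. -1.] F [ 0.2 -0.6 -0.5] w 90.1 q [ 0.27  0.3  -0.05  1.84  0.02  1.    1.8 ]
white [319.95875 130.94   ] ((320.0, 131.0), (34.0, 22.0), 90.0) [ 443.7 -148.1   62. ] [ 443.9 -148.    62. ] 19.055218757449158 28.779167647710004 90.67624155343486
all [319.95875 130.94   ] ((320.0, 131.0), (34.0, 22.0), 90.0) [ 443.7 -148.1   62. ] [ 443.9 -148.    62. ] 19.055218757449158 28.779167647710004 90.67624155343486
hole [ 568.61804146 -240.39130165   70.        ]
hole in tool3 [ 80.69429923   4.97426158 329.73992637] relay in tool4 [ 80.64278421   3.05991001 329.60780132]
```

Request:
arm_command(moves=[{"offset": [0.0403,0.001,0],"turn": 0,"grip": 0.07},{"offset": [0.0403,0.001,0],"turn": 0,"grip": 0.07},{"offset": [0,0,0.045],"turn": 0,"grip": 0.06},{"offset": [0,0,0.045],"turn": 0,"grip": 0.06},{"offset": [0,0,0.045],"turn": 0,"grip": 0.06},{"offset": [0,0,0.035],"turn": 0,"grip": 0.06},{"offset": [0,0,0.0195],"turn": 0,"grip": 0.06},{"offset": [0,0,0],"turn": 0,"grip": 0.06},{"offset": [0,0,0],"turn": 0,"grip": 0.06}])

```text
time_s: 6.15
position: [443.8, -149.1, 202.2]
tcp_rot: [0.018, -3.141, -0.0]
force: [0.3, 0.7, 0.0]
grip_width: 59.8
grip_force: 0.0
```

Request:
arm_command(moves=[{"offset": [0,0,0],"turn": 0,"grip": 0.04},{"offset": [0,0,0],"turn": 0,"grip": 0.037},{"offset": [0,0,0],"turn": 0,"grip": 0.034},{"offset": [0,0,0],"turn": 0,"grip": 0.031},{"offset": [0,0,0],"turn": 0,"grip": 0.028},{"offset": [0,0,0],"turn": 0,"grip": 0.026},{"offset": [0,0,0],"turn": 0,"grip": 0.026}], squeeze=8)

```text
time_s: 6.85
position: [443.8, -149.0, 202.6]
tcp_rot: [-0.018, 3.141, -0.0]
force: [-0.8, 0.1, 6.3]
grip_width: 29.8
grip_force: 8.0
```

Gripped at 29.8 mm. I release, back off to the earlier view and recalibrate the wrist camera against this known centring.

Request:
arm_command(moves=[{"offset": [0,0,0],"turn": 0,"grip": 0.05},{"offset": [0,0,0],"turn": 0,"grip": 0.06},{"offset": [0,0,-0.0195],"turn": 0,"grip": 0.06},{"offset": [0,0,-0.045],"turn": 0,"grip": 0.07},{"offset": [0,0,-0.045],"turn": 0,"grip": 0.07},{"offset": [0,0,-0.045],"turn": 0,"grip": 0.07},{"offset": [-0.0403,0,-0.035],"turn": 0,"grip": 0.07},{"offset": [-0.0403,0,0],"turn": 0,"grip": 0.07},{"offset": [0,0,0],"turn": 0,"grip": 0.07},{"offset": [0,0,0],"turn": 0,"grip": 0.07}])

```text
time_s: 7.85
position: [521.7, -147.8, 388.6]
tcp_rot: [0.019, -3.14, -0.001]
force: [-0.7, 0.0, -0.2]
grip_width: 69.9
grip_force: 0.0
```

```bash
python3 - <<'E'
from h import *
import pickle
s,m=pose()
c=cams.calibration("wrist");im=cams.read_camera("wrist")[:,:,::-1].copy();cv2.imwrite("pics/w5.png",im)
h=cv2.cvtColor(im,cv2.COLOR_BGR2HSV)[90:180,270:370]
mk=(h[...,1]<60)&(h[...,2]>150)
n,l,st,ce=cv2.connectedComponentsWithStats(mk.astype(np.uint8));k=1+np.argmax(st[1:,4]);mm=(l==k)
print(st[k],ce[k]+[270,90]);cc=onz(c,ce[k]+[270,90],62)[0];print(cc,"in tool",m.T@(cc-s["position"]))
# left/right edge tilt
ys=np.where(mm.sum(1)>10)[0];xc=[np.mean(np.where(mm[y])[0]) for y in ys];print("tilt deg",np.degrees(np.polyfit(ys,xc,1)[0]))
t=cams.read_camera("top")[:,:,::-1].copy();h=cv2.cvtColor(t,cv2.COLOR_BGR2HSV)[262:300,380:415]
mk=(h[...,1]<60)&(h[...,2]>150);n,l,st,ce=cv2.connectedComponentsWithStats(mk.astype(np.uint8));k=1+np.argmax(st[1:,4]);print("top",ce[k]+[380,262],onz(cams.calibration("top"),ce[k]+[380,262],62))
E
```

```text
7.85 pos [ 521.7 -147.8  388.6] x [-1.    -0.012  0.002] y [-0.012  1.     0.   ] z [-0.002  0.    -1.   ] F [-0.7  0.  -0.2] w 69.9 q [ 0.27  0.3  -0.05  1.85  0.02  1.    1.79]
[ 35  27  24  36 819] [316.84981685 134.48351648]
[ 443.54822813 -148.27396572   62.        ] in tool [ 77.6412219    0.33870092 326.68593612]
tilt deg 0.5419871035021442
top [396.69178082 280.94520548] [[ 445.89835865 -151.15618606   62.        ]]
```

Request:
arm_command(moves=[{"offset": [0.0403,0,0],"turn": 0,"grip": 0.07},{"offset": [0.0403,0,0],"turn": 0,"grip": 0.07},{"offset": [0,0,0.045],"turn": 0,"grip": 0.06},{"offset": [0,0,0.045],"turn": 0,"grip": 0.06},{"offset": [0,0,0.045],"turn": 0,"grip": 0.06},{"offset": [0,0,0.035],"turn": 0,"grip": 0.06},{"offset": [0,0,0.0195],"turn": 0,"grip": 0.06},{"offset": [0,0,0],"turn": 0,"grip": 0.06},{"offset": [0,0,0],"turn": 0,"grip": 0.05},{"offset": [0,0,0],"turn": 0,"grip": 0.04}])

```text
time_s: 8.95
position: [441.4, -149.3, 201.1]
tcp_rot: [-0.017, 3.14, -0.001]
force: [0.8, 0.0, 1.2]
grip_width: 48.5
grip_force: 0.0
```

Request:
arm_command(moves=[{"offset": [0,0,0],"turn": 0,"grip": 0.035},{"offset": [0,0,0],"turn": 0,"grip": 0.03},{"offset": [0,0,0],"turn": 0,"grip": 0.026},{"offset": [0,0,0],"turn": 0,"grip": 0.02},{"offset": [0,0,0],"turn": 0,"grip": 0.02},{"offset": [0,0,-0.02],"turn": 0,"grip": 0.02},{"offset": [0,0,-0.04],"turn": 0,"grip": 0.02},{"offset": [0,0,-0.045],"turn": 0,"grip": 0.02},{"offset": [0,0,0],"turn": 0,"grip": 0.02}], squeeze=25)

```text
time_s: 9.85
position: [443.4, -149.7, 310.2]
tcp_rot: [-0.017, 3.131, -0.005]
force: [1.5, -0.5, -0.7]
grip_width: 29.8
grip_force: 25.0
```

```bash
python3 - <<'E'
from h import *
s,m=pose()
print(toolstep([568.9,-241.2,s["position"][2]],s),np.degrees(np.arctan2(m[1,1],m[0,1])))
E
```

```text
9.85 pos [ 443.4 -149.7  310.2] x [-1.    -0.011 -0.01 ] y [-0.011  1.    -0.003] z [ 0.01  -0.003 -1.   ] F [ 1.5 -0.5 -0.7] w 29.8 q [ 0.31  0.28 -0.05  2.09  0.02  0.76  1.83]
[-0.12444915 -0.09286343  0.00153624] 90.63584240202259
```

Request:
arm_command(moves=[{"offset": [-0.031,-0.0232,0],"turn": 0,"grip": 0.02},{"offset": [-0.031,-0.0232,0],"turn": 0,"grip": 0.02},{"offset": [-0.031,-0.0232,0],"turn": 0,"grip": 0.02},{"offset": [-0.031,-0.0232,0],"turn": 0,"grip": 0.02},{"offset": [0,0,0],"turn": -0.067,"grip": 0.02},{"offset": [0,0,0],"turn": -0.067,"grip": 0.02},{"offset": [0,0,0],"turn": 0,"grip": 0.02},{"offset": [0,0,0],"turn": 0,"grip": 0.02},{"offset": [0,0,0],"turn": 0,"grip": 0.02},{"offset": [0,0,0],"turn": 0,"grip": 0.02}])

```text
time_s: 10.85
position: [566.0, -240.2, 304.9]
tcp_rot: [0.227, -3.133, 0.0]
force: [-0.1, -0.4, -0.8]
grip_width: 29.8
grip_force: 25.0
```

```bash
python3 - <<'E'
from h import *
s,m=pose()
print(toolstep([566.6,-241.3,s["position"][2]],s),np.degrees(np.arctan2(m[1,1],m[0,1])))
c=cams.calibration("wrist");im=cams.read_camera("wrist")[:,:,::-1];cv2.imwrite("pics/w6.png",im)
tp=s["position"]
def inhand(x,y,z): return tp+m@np.array([x,y,z])
for x in(-2.1,0): print(proj(c,[inhand(x+a,b,139) for a,b in((20,-15),(20,15))]).round(1), proj(c,[inhand(x+a,b,185) for a,b in((20,-15),(20,15))]).round(1))
cv2.imwrite("pics/c6.png",cv2.resize(im[220:350,220:410],(800,547),interpolation=cv2.INTER_CUBIC))
E
```

```text
10.85 pos [ 566.  -240.2  304.9] x [-0.99  -0.144  0.   ] y [-0.144  0.99  -0.   ] z [-0. -0. -1.] F [-0.1 -0.4 -0.8] w 29.8 q [ 0.4   0.51 -0.05  1.74  0.03  0.89  2.05]
[-4.89818946e-04 -1.13480287e-03  2.63990060e-08] 98.28960755199635
[[277.  295.6]
 [354.8 295.6]] [[287.1 254.8]
 [345.3 254.8]]
[[276.8 290.7]
 [355.  290.7]] [[287.  251. ]
 [345.4 251. ]]
```

View pics/c6.png

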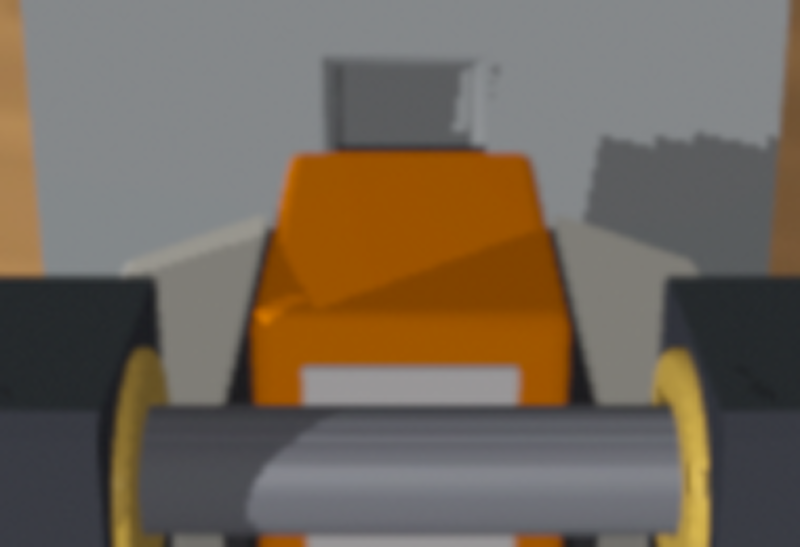

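Crop: relay held square, bottom body edge at crop y≈153 (x 290–533), top edge at y≈312. Socket behind it spans crop x 323–484, far edge y≈60.

```bash
python3 - <<'E'
from h import *
s,m=pose()
c=cams.calibration("wrist");f=lambda x,y:((x+.5)/4.2105+219.5,(y+.5)/4.2077+219.5)
tp=s["position"];zt=tp[2]
def T(p):return (m.T@(np.array(p)-tp)).round(2)
print("hole -x edge",T(onz(c,f(403.5,60),70)[0]),"L/R",T(onz(c,f(323,60),70)[0]),T(onz(c,f(484,60),70)[0]))
for nm,px,z in(("bot",[(290,153),(533,153)],zt-185),("top",[(252,312),(568,312)],zt-139)):
    print(nm,[T(p) for p in onz(c,[f(*q) for q in px],z)])
E
```

```text
10.9 pos [ 566.  -240.3  305. ] x [-0.99  -0.144 -0.   ] y [-0.144  0.99  -0.   ] z [ 0. -0. -1.] F [ 0.  -0.8 -0.2] w 30.1 q [ 0.4   0.51 -0.05  1.74  0.03  0.89  2.05]
hole -x edge [ 14.43  -0.58 234.99] L/R [ 14.44 -13.2  235.  ] [ 14.42  12.04 234.99]
bot [array([ 17.3 , -14.28, 185.  ]), array([ 17.28,  15.5 , 185.  ])]
top [array([ 18.73, -14.03, 139.  ]), array([ 18.71,  14.86, 139.  ])]
```

Request:
arm_command(moves=[{"offset": [-0.0001,-0.0011,0],"turn": 0,"grip": 0.02},{"offset": [0,0,0.015],"turn": 0,"grip": 0.02},{"offset": [0,0,0.012],"turn": 0,"grip": 0.02},{"offset": [0,0,0],"turn": 0,"grip": 0.02},{"offset": [0,0,0],"turn": 0,"grip": 0.02},{"offset": [0,0,0.004],"turn": 0,"grip": 0.02},{"offset": [0,0,0.002],"turn": 0,"grip": 0.02},{"offset": [0,0,0.002],"turn": 0,"grip": 0.02},{"offset": [0,0,0],"turn": 0,"grip": 0.02}])

```text
time_s: 11.8
position: [566.2, -241.5, 269.7]
tcp_rot: [0.228, -3.133, -0.0]
force: [0.6, -0.2, -0.7]
grip_width: 29.6
grip_force: 25.0
```

No contact so far, so I continue down in small steps.

Request:
arm_command(moves=[{"offset": [0,0,0.002],"turn": 0,"grip": 0.02},{"offset": [0,0,0.002],"turn": 0,"grip": 0.02},{"offset": [0,0,0],"turn": 0,"grip": 0.02}])

```text
time_s: 12.1
position: [566.3, -241.5, 265.6]
tcp_rot: [0.228, -3.133, -0.0]
force: [0.4, 0.3, -0.7]
grip_width: 29.9
grip_force: 25.0
```

Request:
arm_command(moves=[{"offset": [0,0,0.002],"turn": 0,"grip": 0.02},{"offset": [0,0,0.002],"turn": 0,"grip": 0.02},{"offset": [0,0,0.002],"turn": 0,"grip": 0.02},{"offset": [0,0,0.001],"turn": 0,"grip": 0.02},{"offset": [0,0,0],"turn": 0,"grip": 0.02}])

```text
time_s: 12.6
position: [566.3, -241.5, 258.6]
tcp_rot: [0.228, -3.133, -0.0]
force: [-0.3, 0.2, -1.4]
grip_width: 30.2
grip_force: 25.0
```

Request:
arm_command(moves=[{"offset": [0,0,0.001],"turn": 0,"grip": 0.02},{"offset": [0,0,0.001],"turn": 0,"grip": 0.02},{"offset": [0,0,0],"turn": 0,"grip": 0.02}])

```text
time_s: 12.9
position: [566.3, -241.5, 256.7]
tcp_rot: [0.228, -3.133, -0.0]
force: [-0.2, 0.2, -0.1]
grip_width: 29.8
grip_force: 25.0
```

Request:
arm_command(moves=[{"offset": [0,0,0.001],"turn": 0,"grip": 0.02},{"offset": [0,0,0.001],"turn": 0,"grip": 0.02},{"offset": [0,0,0],"turn": 0,"grip": 0.02}])

```text
time_s: 13.2
position: [566.3, -241.5, 254.9]
tcp_rot: [0.228, -3.133, -0.0]
force: [0.2, -0.0, -0.2]
grip_width: 29.6
grip_force: 25.0
```

Request:
arm_command(moves=[{"offset": [0,0,0.001],"turn": 0,"grip": 0.02},{"offset": [0,0,0],"turn": 0,"grip": 0.02}])

```text
time_s: 13.4
position: [566.3, -241.5, 254.9]
tcp_rot: [0.228, -3.133, 0.0]
force: [-2.4, 1.4, 7.4]
grip_width: 29.7
grip_force: 25.0
```

Contact at the expected home height (254.9). I release and rise.

Request:
arm_command(moves=[{"offset": [0,0,0.0005],"turn": 0,"grip": 0.02},{"offset": [0,0,0],"turn": 0,"grip": 0.02},{"offset": [0,0,-0.001],"turn": 0,"grip": 0.04},{"offset": [0,0,0],"turn": 0,"grip": 0.06},{"offset": [0,0,0],"turn": 0,"grip": 0.07},{"offset": [0,0,-0.01],"turn": 0,"grip": 0.07},{"offset": [0,0,-0.03],"turn": 0,"grip": 0.07},{"offset": [0,0,-0.04],"turn": 0,"grip": 0.05},{"offset": [0,0,-0.045],"turn": 0,"grip": 0.03},{"offset": [0,0,-0.045],"turn": 0,"grip": 0.02}])

```text
time_s: 14.4
position: [566.0, -241.4, 426.5]
tcp_rot: [0.228, -3.133, -0.0]
force: [1.0, -0.6, 0.0]
grip_width: 50.1
grip_force: 0.0
```

```bash
python3 - <<'E'
from h import *
pose()
t=cams.read_camera("top")[:,:,::-1];cv2.imwrite("pics/top2.png",t)
s=cams.read_camera("scene")[:,:,::-1];cv2.imwrite("pics/scene2.png",s)
cv2.imwrite("pics/c7.png",np.hstack([cv2.resize(t[140:260,380:490],(400,436)),cv2.resize(s[230:350,155:265],(400,436))]))
E
```

```text
14.4 pos [ 566.  -241.4  426.5] x [-0.989 -0.145  0.   ] y [-0.145  0.989  0.   ] z [-0.  0. -1.] F [ 1.  -0.6  0. ] w 50.1 q [ 0.4   0.39 -0.05  1.63  0.02  1.13  2.06]
```

View pics/c7.png

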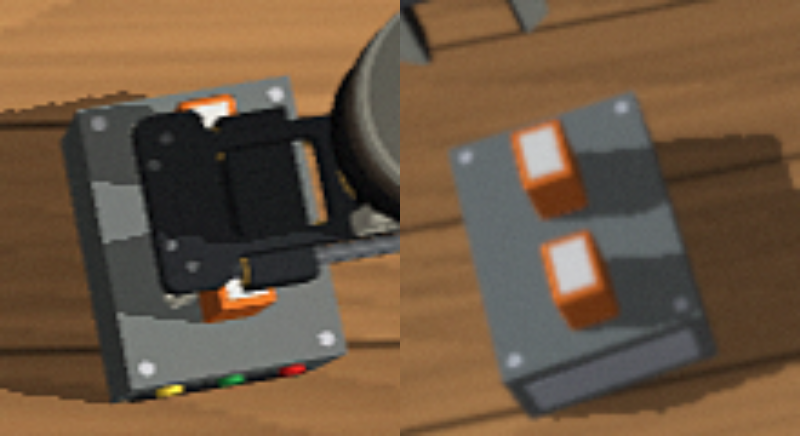

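Both relays stand at equal height, upright and flush; the plug is home. The moves can only turn about the tool axis, so the lean has to come from driving the wrist joint (q6, limit 2.02) to its range limit with the arm high and stretched. I test this in free space, along the stand's heading of about -10°.

Request:
arm_command(moves=[{"offset": [-0.0196,0.0137,-0.039],"turn": 0,"grip": 0.0},{"offset": [-0.0196,0.0137,-0.039],"turn": 0,"grip": 0.0},{"offset": [-0.0196,0.0137,-0.039],"turn": 0,"grip": 0.0},{"offset": [-0.0196,0.0137,-0.039],"turn": 0,"grip": 0.0},{"offset": [-0.0196,0.0137,-0.039],"turn": 0,"grip": 0.0},{"offset": [-0.0196,0.0137,-0.039],"turn": 0,"grip": 0.0},{"offset": [-0.0196,0.0137,-0.039],"turn": 0,"grip": 0.0},{"offset": [0,0,0],"turn": 0.11,"grip": 0.0},{"offset": [0,0,0],"turn": 0.11,"grip": 0.0},{"offset": [0,0,0],"turn": 0.11,"grip": 0.0}])

```text
time_s: 15.5
position: [688.4, -126.4, 697.4]
tcp_rot: [-0.296, -3.128, -0.0]
force: [0.5, 0.7, -0.7]
grip_width: 0.3
grip_force: 0.0
```

Request:
arm_command(moves=[{"offset": [0,0,-0.04],"turn": 0,"grip": 0.0},{"offset": [0,0,-0.04],"turn": 0,"grip": 0.0},{"offset": [0,0,-0.04],"turn": 0,"grip": 0.0},{"offset": [0,0,-0.04],"turn": 0,"grip": 0.0},{"offset": [0,0,0],"turn": 0,"grip": 0.0},{"offset": [0,0,0],"turn": 0,"grip": 0.0}])

```text
time_s: 16.1
position: [660.9, -121.5, 824.2]
tcp_rot: [0.285, 3.082, -0.006]
force: [0.3, -0.1, -1.1]
grip_width: -0.1
grip_force: 0.0
```

```bash
python3 -c "
from h import *
pose()"
```

```text
16.1 pos [ 660.9 -121.5  824.2] x [-0.982  0.183 -0.047] y [0.183 0.983 0.001] z [ 0.046 -0.008 -0.999] F [ 0.3 -0.1 -1.1] w -0.1 q [ 0.08  0.51  0.17  0.57 -0.09  2.01  1.57]
```

The lean works: z is now (0.046,-0.008,-0.999). I keep pushing up and out.

Request:
arm_command(moves=[{"offset": [-0.02,0,-0.04],"turn": 0,"grip": 0.0},{"offset": [-0.02,0,-0.04],"turn": 0,"grip": 0.0},{"offset": [-0.02,0,-0.04],"turn": 0,"grip": 0.0},{"offset": [-0.02,0,-0.04],"turn": 0,"grip": 0.0},{"offset": [-0.02,0,-0.04],"turn": 0,"grip": 0.0}])

```text
time_s: 16.6
position: [640.3, -118.1, 900.4]
tcp_rot: [0.269, 2.912, -0.028]
force: [-0.4, -0.6, -0.4]
grip_width: 0.2
grip_force: 0.0
```

```bash
python3 -c "
from h import *
pose()"
```

```text
16.6 pos [ 640.3 -118.1  900.4] x [-0.96   0.179 -0.216] y [0.183 0.983 0.001] z [ 0.212 -0.038 -0.976] F [-0.4 -0.6 -0.4] w 0.2 q [ 0.07  0.5   0.21  0.42 -0.12  2.01  1.57]
```

Request:
arm_command(moves=[{"offset": [-0.01,0,-0.045],"turn": 0,"grip": 0.0},{"offset": [-0.01,0,-0.045],"turn": 0,"grip": 0.0},{"offset": [-0.015,0,-0.045],"turn": 0,"grip": 0.0},{"offset": [-0.015,0,-0.045],"turn": 0,"grip": 0.0},{"offset": [-0.015,0,-0.045],"turn": 0,"grip": 0.0}])

```text
time_s: 17.1
position: [556.0, -102.8, 996.4]
tcp_rot: [0.254, 2.743, -0.048]
force: [-0.7, -0.1, -0.2]
grip_width: 0.6
grip_force: 0.0
```

```bash
python3 -c "
from h import *
pose()"
```

```text
17.1 pos [ 556.  -102.8  996.4] x [-0.91   0.17  -0.378] y [0.183 0.983 0.001] z [ 0.372 -0.068 -0.926] F [-0.7 -0.1 -0.2] w 0.6 q [ 0.04  0.36  0.26  0.38 -0.13  2.01  1.57]
```

Request:
arm_command(moves=[{"offset": [-0.02,0,-0.045],"turn": 0,"grip": 0.0},{"offset": [-0.02,0,-0.045],"turn": 0,"grip": 0.0},{"offset": [-0.02,0,-0.045],"turn": 0,"grip": 0.0},{"offset": [-0.02,0,-0.045],"turn": 0,"grip": 0.0},{"offset": [-0.02,0,-0.045],"turn": 0,"grip": 0.0},{"offset": [-0.02,0,-0.045],"turn": 0,"grip": 0.0}])

```text
time_s: 17.7
position: [455.1, -84.6, 1091.7]
tcp_rot: [0.235, 2.532, -0.07]
force: [-0.3, -0.0, 0.4]
grip_width: 0.4
grip_force: 0.0
```

```bash
python3 -c "
from h import *
pose()"
```

```text
17.7 pos [ 455.1  -84.6 1091.7] x [-0.811  0.152 -0.565] y [0.183 0.983 0.002] z [ 0.555 -0.102 -0.825] F [-0.3 -0.   0.4] w 0.4 q [-0.02  0.24  0.36  0.29 -0.17  2.01  1.57]
```

Request:
arm_command(moves=[{"offset": [-0.02,0,-0.045],"turn": 0,"grip": 0.0},{"offset": [-0.02,0,-0.045],"turn": 0,"grip": 0.0},{"offset": [0,0,0],"turn": 0,"grip": 0.0},{"offset": [0,0,0],"turn": 0,"grip": 0.0}])

```text
time_s: 18.1
position: [415.0, -77.3, 1119.0]
tcp_rot: [0.228, 2.466, -0.076]
force: [1.0, 0.2, 0.2]
grip_width: 0.5
grip_force: 0.0
```

```bash
python3 -c "
from h import *
s,m=pose()
np.save('m.npy',m)
print(np.degrees(np.arccos(-m[2,2])),np.degrees(np.arctan2(m[1,2],m[0,2])))
ux=np.array([.9836,-.1805,0]);O=np.array([622.8,254.8,0])
for nm,x,z in(('far',-150,260),('pre',-60,125),('pad',-15,90),('down',-15,50)):
    tip=O+ux*x+[0,0,z];tcp=tip-178*m[:,2];print(nm,tcp.round(),(m.T@(tcp-s['position'])).round())
"
```

```text
18.1 pos [ 415.   -77.3 1119. ] x [-0.772  0.145 -0.619] y [0.183 0.983 0.002] z [ 0.608 -0.112 -0.786] F [1.  0.2 0.2] w 0.5 q [-0.07  0.2   0.41  0.27 -0.18  2.01  1.57]
38.21656071352202 -10.39888651847093
far [367. 302. 400.] [537. 362. 493.]
pre [455. 286. 265.] [550. 362. 655.]
pad [500. 277. 230.] [536. 363. 711.]
down [500. 277. 190.] [561. 362. 742.]
```

Lean is 38° with heading -10.4°, as wanted. Before reaching in, I check the closed gripper's width and the red frame's position.

```bash
python3 - <<'E'
from h import *
w=cams.read_camera("wrist")[:,:,::-1];sc=cams.read_camera("scene")[:,:,::-1]
cv2.imwrite("pics/w8.png",np.hstack([cv2.resize(w,(400,300)),cv2.resize(sc,(400,300))]))
T=cams.calibration("top")
print(onz(T,[(145,322),(225,328),(219,405)],12).round(),"frame",onz(T,[(107,340),(192,358),(97,400),(190,412)],214).round())
print("blue frame",onz(T,[(140,148),(218,158),(127,203),(210,218)],214).round())
c=cams.calibration("wrist");s,m=pose();f=lambda p:s["position"]+m@np.array(p)
print(proj(c,[f(p) for p in((37,-49,112),(37,49,112),(37,-95,112),(37,95,112))]).round())
E
```

```text
[[375. 365.  12.]
 [359. 200.  12.]
 [206. 211.  12.]] frame [[350. 360. 214.]
 [317. 218. 214.]
 [253. 373. 214.]
 [230. 220. 214.]]
blue frame [[682. 314. 214.]
 [661. 176. 214.]
 [583. 334. 214.]
 [554. 190. 214.]]
18.2 pos [ 417.9  -77.4 1117.1] x [-0.775  0.145 -0.615] y [0.183 0.983 0.002] z [ 0.605 -0.111 -0.789] F [ 1.6  1.2 -0.2] w 0.1 q [-0.07  0.2   0.41  0.27 -0.18  2.01  1.57]
[[152. 280.]
 [481. 279.]
 [  9. 278.]
 [624. 278.]]
```

View pics/w8.png

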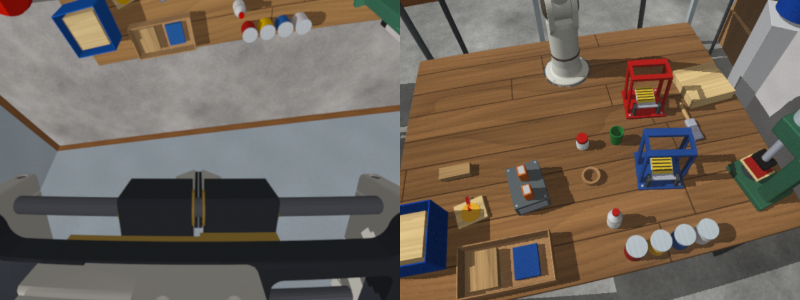

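Picture: left shows the closed gripper, whose end brackets still span ±95 mm. Right shows the scene intact, both relays standing on the box. The brackets must therefore stay in front of the uprights, so I lean further, to about 47°, and press near the tread's front edge.

Request:
arm_command(moves=[{"offset": [-0.022,0,-0.044],"turn": 0,"grip": 0.0},{"offset": [-0.022,0,-0.044],"turn": 0,"grip": 0.0},{"offset": [-0.022,0,-0.044],"turn": 0,"grip": 0.0},{"offset": [-0.022,0,-0.044],"turn": 0,"grip": 0.0},{"offset": [0,0,0],"turn": 0,"grip": 0.0}])

```text
time_s: 18.7
position: [330.9, -62.6, 1167.9]
tcp_rot: [0.216, 2.328, -0.089]
force: [-0.6, -0.3, 0.4]
grip_width: 0.6
grip_force: 0.0
```

```bash
cat > go.py <<'E'
from h import *
import sys
s,m=pose();th=np.arccos(-m[2,2])
print(np.degrees(th),np.degrees(np.arctan2(m[1,2],m[0,2])))
ux=np.array([.9836,-.1805,0]);uy=np.array([.1805,.9836,0]);O=np.array([622.8,254.8,0])
tip=s["position"]+178*m[:,2];d=tip-O
print("tip in stand",(d@ux).round(1),(d@uy).round(1),tip[2].round(1),"body corner x",(d@ux-66*np.sin(th)+37.5*np.cos(th)).round(1))
for a in sys.argv[1:]:
    x,y,z=map(float,a.split(","));t=O+ux*x+uy*y+[0,0,z];tcp=t-178*m[:,2];print(a,tcp.round(),(m.T@(tcp-s["position"])).round(1))
E
python3 go.py -150,0,280 -90,0,150 -60,0,105 -34,0,92
```

```text
18.7 pos [ 330.9  -62.6 1167.9] x [-0.681  0.128 -0.721] y [0.183 0.983 0.002] z [ 0.709 -0.13  -0.693] F [-0.6 -0.3  0.4] w 0.6 q [-0.23  0.11  0.6   0.22 -0.19  2.02  1.56]
46.15180254043809 -10.423707534702698
tip in stand -101.4 -364.9 1044.6 body corner x -123.0
-150,0,280 [349. 305. 403.] [586.3 363.  494.5]
-90,0,150 [408. 294. 273.] [638.5 362.9 627.8]
-60,0,105 [438. 289. 228.] [650.2 362.9 680.6]
-34,0,92 [463. 284. 215.] [641.5 362.9 708.4]
```

Request:
arm_command(moves=[{"offset": [0.029,0.018,0.025],"turn": 0,"grip": 0.0},{"offset": [0.029,0.018,0.025],"turn": 0,"grip": 0.0},{"offset": [0.029,0.018,0.025],"turn": 0,"grip": 0.0},{"offset": [0.029,0.018,0.025],"turn": 0,"grip": 0.0},{"offset": [0.029,0.018,0.025],"turn": 0,"grip": 0.0},{"offset": [0.029,0.018,0.025],"turn": 0,"grip": 0.0},{"offset": [0.029,0.018,0.025],"turn": 0,"grip": 0.0},{"offset": [0.029,0.018,0.025],"turn": 0,"grip": 0.0},{"offset": [0.029,0.018,0.025],"turn": 0,"grip": 0.0},{"offset": [0.029,0.018,0.025],"turn": 0,"grip": 0.0}])

```text
time_s: 19.7
position: [363.4, 91.2, 912.3]
tcp_rot: [0.283, 2.373, -0.069]
force: [0.9, -0.1, 0.3]
grip_width: 0.4
grip_force: 0.0
```

```bash
python3 go.py -150,0,280 -90,0,150
```

```text
19.7 pos [363.4  91.2 912.3] x [-0.707  0.184 -0.683] y [0.223 0.974 0.031] z [ 0.671 -0.131 -0.73 ] F [ 0.9 -0.1  0.3] w 0.4 q [-0.35 -0.3  -0.12  1.39  0.4   1.43  0.94]
43.14991456756085 -11.005316457585474
tip in stand -103.9 -209.0 782.5 body corner x -121.6
-150,0,280 [356. 305. 410.] [388.1 190.9 333.5]
-90,0,150 [415. 294. 280.] [433.2 189.5 469.4]
```

Request:
arm_command(moves=[{"offset": [0.032,0.016,0.028],"turn": 0,"grip": 0.0},{"offset": [0.032,0.016,0.028],"turn": 0,"grip": 0.0},{"offset": [0.032,0.016,0.028],"turn": 0,"grip": 0.0},{"offset": [0.032,0.016,0.028],"turn": 0,"grip": 0.0},{"offset": [0.032,0.016,0.028],"turn": 0,"grip": 0.0},{"offset": [0.032,0.016,0.028],"turn": 0,"grip": 0.0},{"offset": [0.032,0.016,0.028],"turn": 0,"grip": 0.0},{"offset": [0.032,0.016,0.028],"turn": 0,"grip": 0.0},{"offset": [0,0,0],"turn": 0,"grip": 0.0},{"offset": [0,0,0],"turn": 0,"grip": 0.0}])

```text
time_s: 20.7
position: [369.5, 243.8, 585.7]
tcp_rot: [0.274, 2.384, -0.075]
force: [0.6, -0.0, 1.1]
grip_width: 0.6
grip_force: 0.0
```

```bash
python3 go.py -150,0,280 -90,0,150
```

```text
20.7 pos [369.5 243.8 585.7] x [-0.715  0.176 -0.676] y [0.218 0.976 0.023] z [ 0.664 -0.131 -0.736] F [ 0.6 -0.   1.1] w 0.6 q [-0.53 -0.18 -0.32  2.01  0.69  1.01  0.2 ]
42.580005332472574 -11.125488295636544
tip in stand -126.8 -58.0 454.6 body corner x -143.8
-150,0,280 [357. 305. 411.] [137.7  53.  112.3]
-90,0,150 [416. 294. 281.] [181.5  52.3 248.7]
```

```bash
python3 go.py -75,0,260 -65,0,120
```

```text
20.7 pos [369.5 243.8 585.7] x [-0.715  0.176 -0.676] y [0.218 0.976 0.023] z [ 0.664 -0.131 -0.736] F [ 0.6 -0.   1.1] w 0.6 q [-0.53 -0.18 -0.32  2.01  0.69  1.01  0.2 ]
42.580005332472574 -11.125488295636544
tip in stand -126.8 -58.0 454.6 body corner x -143.8
-75,0,260 [431. 292. 391.] [ 96.1  55.4 177.8]
-65,0,120 [441. 290. 251.] [183.4  52.5 287.7]
```

Request:
arm_command(moves=[{"offset": [0.0192,0.011,0.0356],"turn": 0,"grip": 0.0},{"offset": [0.0192,0.011,0.0356],"turn": 0,"grip": 0.0},{"offset": [0.0192,0.011,0.0356],"turn": 0,"grip": 0.0},{"offset": [0.0192,0.011,0.0356],"turn": 0,"grip": 0.0},{"offset": [0.0192,0.011,0.0356],"turn": 0,"grip": 0.0},{"offset": [0.022,-0.0007,0.0275],"turn": 0,"grip": 0.0},{"offset": [0.022,-0.0007,0.0275],"turn": 0,"grip": 0.0},{"offset": [0,0,0],"turn": 0,"grip": 0.0},{"offset": [0,0,0],"turn": 0,"grip": 0.0}])

```text
time_s: 21.6
position: [437.5, 291.7, 324.5]
tcp_rot: [0.277, 2.379, -0.07]
force: [0.3, 0.5, 0.2]
grip_width: 0.0
grip_force: 0.0
```

```bash
python3 go.py -65,0,120 -50,0,97
```

```text
21.6 pos [437.5 291.7 324.5] x [-0.712  0.179 -0.679] y [0.219 0.975 0.028] z [ 0.668 -0.129 -0.733] F [0.3 0.5 0.2] w 0.0 q [-0.57  0.32 -0.32  2.16  1.33  0.75 -0.58]
42.83041094019806 -10.91624173178221
tip in stand -67.9 1.7 194.0 body corner x -85.2
-65,0,120 [440. 289. 251.] [48.1 -3.7 56.2]
-50,0,97 [455. 287. 228.] [52.7 -3.7 83.3]
```

Request:
arm_command(moves=[{"offset": [0.017,-0.0012,0.024],"turn": 0,"grip": 0.0},{"offset": [0.017,-0.0012,0.024],"turn": 0,"grip": 0.0},{"offset": [0.016,-0.0012,0.024],"turn": 0,"grip": 0.0},{"offset": [0,0,0],"turn": 0,"grip": 0.0},{"offset": [0,0,0],"turn": 0,"grip": 0.0}])

```text
time_s: 22.1
position: [449.1, 288.5, 238.9]
tcp_rot: [0.277, 2.377, -0.067]
force: [0.3, -0.6, -0.2]
grip_width: 0.7
grip_force: 0.0
```

```bash
python3 go.py -45,0,96 -38,0,96; python3 -c "
from h import *
c=cams.calibration('top');cams.read_camera('top')
for d in cams.silhouettes('pedal','wrist' if 0 else 'top')[:2]:print(d['conf'],d['rect'])"
```

```text
22.1 pos [449.1 288.5 238.9] x [-0.71  0.18 -0.68] y [0.219 0.975 0.03 ] z [ 0.669 -0.127 -0.732] F [ 0.3 -0.6 -0.2] w 0.7 q [-0.6   0.5  -0.26  2.18  1.59  0.73 -0.87]
42.92248730948086 -10.762067098018901
tip in stand -55.7 1.0 108.5 body corner x -73.2
-45,0,96 [459. 286. 226.] [ 0.6 -1.  16.5]
-38,0,96 [466. 284. 226.] [-4.5 -0.7 21.2]
0.73 [195.3, 183.9, 34.4, 27.9]
0.56 [169.4, 361.1, 50.6, 53.3]
```

Request:
arm_command(moves=[{"offset": [-0.0015,-0.0004,0.01],"turn": 0,"grip": 0.0},{"offset": [-0.003,-0.0003,0.008],"turn": 0,"grip": 0.0},{"offset": [0,0,0],"turn": 0,"grip": 0.0},{"offset": [0,0,0],"turn": 0,"grip": 0.0}])

```text
time_s: 22.6
position: [463.5, 283.7, 226.3]
tcp_rot: [0.277, 2.38, -0.07]
force: [0.2, -0.6, -0.5]
grip_width: 0.3
grip_force: 0.0
```

```bash
python3 go.py -37,0,97 -34,0,97 -34,0,57
```

```text
22.6 pos [463.5 283.7 226.3] x [-0.712  0.18  -0.679] y [0.219 0.975 0.028] z [ 0.667 -0.128 -0.734] F [ 0.2 -0.6 -0.5] w 0.3 q [-0.58  0.53 -0.25  2.16  1.64  0.71 -0.89]
42.77472889965583 -10.897850944162707
tip in stand -41.0 -1.4 95.7 body corner x -58.3
-37,0,97 [468. 284. 228.] [-3.8  1.6  1.8]
-34,0,97 [471. 284. 228.] [-6.   1.7  3.8]
-34,0,57 [471. 284. 188.] [21.2  0.5 33.2]
```

Request:
arm_command(moves=[{"offset": [-0.0015,0.0004,0.0013],"turn": 0,"grip": 0.0},{"offset": [-0.0015,0.0004,0.0013],"turn": 0,"grip": 0.0},{"offset": [-0.0015,0.0004,0.0013],"turn": 0,"grip": 0.0},{"offset": [0,0,0],"turn": 0,"grip": 0.0}])

```text
time_s: 23.0
position: [467.5, 284.5, 225.9]
tcp_rot: [0.273, 2.384, -0.068]
force: [-8.2, -0.9, 2.6]
grip_width: 0.4
grip_force: 0.0
```

Request:
arm_command(moves=[{"offset": [-0.0007,0,0.0007],"turn": 0,"grip": 0.0},{"offset": [-0.0007,0,0.0007],"turn": 0,"grip": 0.0},{"offset": [0,0,0],"turn": 0,"grip": 0.0}])

```text
time_s: 23.3
position: [470.2, 285.5, 226.5]
tcp_rot: [0.271, 2.382, -0.065]
force: [-0.0, 4.2, -0.6]
grip_width: 0.2
grip_force: 0.0
```

```bash
python3 go.py -34,0,57
```

```text
23.3 pos [470.2 285.5 226.5] x [-0.714  0.177 -0.677] y [0.213 0.977 0.03 ] z [ 0.667 -0.123 -0.735] F [-0.   4.2 -0.6] w 0.2 q [-0.58  0.54 -0.24  2.15  1.64  0.7  -0.88]
42.68418874475189 -10.450961067438996
tip in stand -34.9 2.6 95.6 body corner x -52.1
-34,0,57 [471. 283. 188.] [25.4 -3.7 29. ]
```

Request:
arm_command(moves=[{"offset": [0.0034,-0.0002,0.0037],"turn": 0,"grip": 0.0},{"offset": [0.0034,-0.0002,0.0037],"turn": 0,"grip": 0.0},{"offset": [0.0034,-0.0002,0.0037],"turn": 0,"grip": 0.0},{"offset": [0,0,0],"turn": 0,"grip": 0.0}])

```text
time_s: 23.7
position: [471.7, 285.4, 211.7]
tcp_rot: [0.274, 2.379, -0.064]
force: [1.4, 6.7, -0.1]
grip_width: 0.5
grip_force: 0.0
```

```bash
python3 go.py -34,0,57
```

```text
23.7 pos [471.7 285.4 211.7] x [-0.712  0.179 -0.679] y [0.215 0.976 0.031] z [ 0.668 -0.124 -0.733] F [ 1.4  6.7 -0.1] w 0.5 q [-0.58  0.57 -0.24  2.15  1.68  0.71 -0.93]
42.821988028202966 -10.489081308377969
tip in stand -33.2 2.7 81.1 body corner x -50.6
-34,0,57 [470. 283. 188.] [16.8 -3.4 17.2]
```

Request:
arm_command(moves=[{"offset": [0.0034,0.001,0.0037],"turn": 0,"grip": 0.0},{"offset": [0.0034,0.0005,0.0037],"turn": 0,"grip": 0.0},{"offset": [0,0,0],"turn": 0,"grip": 0.0}])

```text
time_s: 24.0
position: [471.0, 286.1, 200.9]
tcp_rot: [0.275, 2.381, -0.067]
force: [-5.2, 3.8, 3.4]
grip_width: 0.2
grip_force: 3.2
```

```bash
python3 go.py -34,0,57
```

```text
24.0 pos [471.  286.1 200.9] x [-0.713  0.179 -0.678] y [0.216 0.976 0.029] z [ 0.667 -0.126 -0.735] F [-5.2  3.8  3.4] w 0.2 q [-0.58  0.59 -0.24  2.15  1.71  0.72 -0.96]
42.71930159749166 -10.684682257461633
tip in stand -34.2 2.8 70.1 body corner x -51.4
-34,0,57 [471. 283. 188.] [ 8.6 -3.1  9.8]
```

Request:
arm_command(moves=[{"offset": [0.0024,0,0.004],"turn": 0,"grip": 0.0},{"offset": [0.0024,0,0.004],"turn": 0,"grip": 0.0},{"offset": [0,0,0],"turn": 0,"grip": 0.0}])

```text
time_s: 24.3
position: [470.9, 286.0, 190.7]
tcp_rot: [0.273, 2.386, -0.067]
force: [-11.2, 3.9, 6.6]
grip_width: 0.5
grip_force: 6.3
```

```bash
python3 go.py -34,0,57;python3 - <<'E'
from h import *
for n in("scene",):
    im=cams.read_camera(n)[:,:,::-1];cv2.imwrite("pics/press1.png",im)
    for d in cams.silhouettes("pedal",n)[:3]:print(n,round(d["conf"],2),np.round(d["rect"],1))
E
```

```text
24.3 pos [470.9 286.  190.7] x [-0.716  0.177 -0.675] y [0.215 0.976 0.028] z [ 0.664 -0.125 -0.737] F [-11.2   3.9   6.6] w 0.5 q [-0.58  0.61 -0.24  2.15  1.73  0.72 -0.98]
42.48881417410138 -10.643970681570414
tip in stand -34.8 2.8 59.5 body corner x -51.7
-34,0,57 [471. 283. 188.] [ 1.  -2.8  2.4]
scene 0.78 [420.6 268.4  36.9  32.7]
scene 0.7 [389.7 155.2  29.6  31.3]
```

```bash
cat > ped.py <<'E'
from h import *
import sys
S=cams.calibration("scene");ux=np.array([.9836,-.1805,0]);uy=np.array([.1805,.9836,0]);O=np.array([622.8,254.8,0])
def edge(th,r,y=0): # th up positive
    return O+ux*(60-r*np.cos(th)-6*np.sin(th))+uy*y+np.array([0,0,55+r*np.sin(th)+6*np.cos(th)])
for th in(.2,0,-.12):print(th,"front",proj(S,edge(th,95)).round(1),"back",proj(S,edge(th,30)).round(1))
for f in sys.argv[1:]:
    im=cv2.imread(f);h=cv2.cvtColor(im,cv2.COLOR_BGR2HSV);y=((h[...,0]>18)&(h[...,0]<35)&(h[...,1]>150)&(h[...,2]>120))[240:295,395:445]
    r=np.where(y.sum(1)>3)[0]+240;c=np.where(y.sum(0)>2)[0]+395;print(f,y.sum(),r.min(),r.max(),c.min(),c.max(),"cent",np.argwhere(y).mean(0)+[240,395])
E
python3 ped.py pics/scene0.png pics/scene2.png pics/press1.png
```

```text
0.2 front [[416.7 244.2]] back [[419.9 271.4]]
0 front [[415.1 248. ]] back [[419.5 272.8]]
-0.12 front [[414.2 250.9]] back [[419.2 273.9]]
pics/scene0.png 538 252 276 402 435 cent [263.92936803 418.69888476]
pics/scene2.png 409 253 277 403 435 cent [265.18826406 418.26894866]
pics/press1.png 482 253 276 401 433 cent [263.52489627 417.44813278]
```

Request:
arm_command(moves=[{"offset": [0.0024,0,0.0026],"turn": 0,"grip": 0.0},{"offset": [0.0024,0,0.0026],"turn": 0,"grip": 0.0},{"offset": [0,0,0],"turn": 0,"grip": 0.0}])

```text
time_s: 24.7
position: [470.9, 286.1, 183.8]
tcp_rot: [0.273, 2.385, -0.067]
force: [-12.4, 3.0, 6.4]
grip_width: 0.6
grip_force: 6.6
```

```bash
python3 go.py -34,0,50;python3 - <<'E'
from h import *
im=cams.read_camera("scene")[:,:,::-1];cv2.imwrite("pics/press2.png",im)
im=cams.read_camera("wrist")[:,:,::-1];cv2.imwrite("pics/press2w.png",im)
E
python3 ped.py pics/press2.png
```

```text
24.7 pos [470.9 286.1 183.8] x [-0.716  0.177 -0.675] y [0.215 0.976 0.028] z [ 0.664 -0.125 -0.737] F [-12.4   3.    6.4] w 0.6 q [-0.58  0.63 -0.24  2.14  1.75  0.72 -1.  ]
42.50638764774832 -10.664393097531391
tip in stand -34.7 2.8 52.6 body corner x -51.7
-34,0,50 [471. 283. 181.] [ 1.1 -2.8  2.4]
0.2 front [[416.7 244.2]] back [[419.9 271.4]]
0 front [[415.1 248. ]] back [[419.5 272.8]]
-0.12 front [[414.2 250.9]] back [[419.2 273.9]]
pics/press2.png 429 252 276 400 433 cent [263.48018648 416.64568765]
```

```bash
python3 - <<'E'
from h import *
for f in("scene0","press1","press2"):
    im=cv2.imread(f"pics/{f}.png")
    p=im[245:285,412:424,2].mean(1).astype(int);q=im[245:285,412:424,0].mean(1).astype(int);print(f,list(p-q))
g=[cv2.cvtColor(cv2.imread(f"pics/{f}.png"),cv2.COLOR_BGR2GRAY) for f in("scene0","press2")]
p0=np.array([[[402,253]],[[434,253]],[[404,260]],[[404,266]],[[434,266]],[[405,276]],[[436,275]]],np.float32)
p1,st,e=cv2.calcOpticalFlowPyrLK(g[0],g[1],p0,None,winSize=(11,11),maxLevel=1);print(np.c_[p0[:,0],p1[:,0]-p0[:,0],e].round(1))
for y in range(248,282,2):print(y,"".join("#" if v>90 else "." for v in (cv2.imread("pics/scene0.png")[y,396:444,2].astype(int)-cv2.imread("pics/scene0.png")[y,396:444,0]))," ","".join("#" if v>90 else "." for v in (cv2.imread("pics/press2.png")[y,396:444,2].astype(int)-cv2.imread("pics/press2.png")[y,396:444,0])))
E
```

```text
scene0 [np.int64(-97), np.int64(-98), np.int64(-99), np.int64(-95), np.int64(-83), np.int64(-52), np.int64(-11), np.int64(85), np.int64(148), np.int64(129), np.int64(44), np.int64(86), np.int64(152), np.int64(156), np.int64(142), np.int64(69), np.int64(60), np.int64(134), np.int64(155), np.int64(153), np.int64(129), np.int64(46), np.int64(89), np.int64(152), np.int64(152), np.int64(127), np.int64(53), np.int64(30), np.int64(68), np.int64(92), np.int64(95), np.int64(90), np.int64(57), np.int64(3), np.int64(-7), np.int64(-9), np.int64(-11), np.int64(-15), np.int64(-14), np.int64(-14)]
press1 [np.int64(-98), np.int64(-99), np.int64(-99), np.int64(-96), np.int64(-82), np.int64(-52), np.int64(-39), np.int64(3), np.int64(80), np.int64(148), np.int64(152), np.int64(130), np.int64(47), np.int64(89), np.int64(149), np.int64(150), np.int64(124), np.int64(47), np.int64(92), np.int64(149), np.int64(151), np.int64(125), np.int64(49), np.int64(93), np.int64(150), np.int64(152), np.int64(132), np.int64(42), np.int64(49), np.int64(87), np.int64(91), np.int64(88), np.int64(65), np.int64(16), np.int64
[... 1969 characters left out ...]
#################........   .....................................#..........
270 ........####################....................   .......###############################..........
272 ................................................   .......#####....................................
274 ............#######..##################.........   ................................................
276 .........######.#####..#........................   ...............#................................
278 ................................................   ................................................
280 ................................................   ................................................
```

```bash
cat > ang.py <<'E'
from h import *
import sys
from scipy.optimize import brentq
sys.argv=sys.argv[:1]+sys.argv[1:]
S=cams.calibration("scene");ux=np.array([.9836,-.1805,0]);O=np.array([622.8,254.8,0])
def edge(th,r): return O+ux*(60-r*np.cos(th)-6*np.sin(th))+np.array([0,0,55+r*np.sin(th)+6*np.cos(th)])
row=lambda th,r:proj(S,edge(th,r))[0,1]
def sub(f):
    im=cv2.imread(f).astype(float);p=(im[240:290,412:424,2]-im[240:290,412:424,0]).mean(1);p=np.interp(np.arange(0,49,.1),np.arange(50),p)
    y=240+np.arange(0,49,.1)
    # rows of stripe minima via parabola
    q=im[240:290,412:424,2].mean(1)-im[240:290,412:424,0].mean(1);out=[]
    for i in range(8,34):
        if q[i]<q[i-1] and q[i]<=q[i+1] and q[i]<110 and q[i+1:i+4].max()>80 and q[i-3:i].max()>80:
            a,b,c=q[i-1:i+2];out.append(240+i+.5*(a-c)/(a-2*b+c))
    return np.array(out)
r0=sub("pics/scene0.png");print(r0)
rs=[brentq(lambda r:row(.2,r)-v,0,120) for v in r0];print("r",np.round(rs))
for f in sys.argv[1:]:
    a=sub(f);print(f,a.round(1))
    n=min(len(a),len(rs));
    for k in range(1,n+1): 
        g=lambda th:row(th,rs[-k])-a[-k]
        try:print("  depressed",round(.2-brentq(g,-.6,.4),3))
        except Exception as e:print("  -")
E
python3 ang.py pics/press1.png pics/press2.png
```

```text
[255.17057292 260.61222445 266.16155896 271.87380628]
r [68. 56. 42. 29.]
pics/press1.png [257.2 262.1 267.1 272.4]
  depressed 0.092
  depressed 0.118
  depressed 0.142
  depressed 0.153
pics/press2.png [258.1 262.9 267.6 272.7]
  depressed 0.136
  depressed 0.163
  depressed 0.2
  depressed 0.214
```

Request:
arm_command(moves=[{"offset": [0.0022,0,0.0023],"turn": 0,"grip": 0.0},{"offset": [0.0022,0,0.0023],"turn": 0,"grip": 0.0},{"offset": [0.0022,0,0.0023],"turn": 0,"grip": 0.0},{"offset": [0,0,0],"turn": 0,"grip": 0.0}])

```text
time_s: 25.2
position: [470.5, 286.5, 178.1]
tcp_rot: [0.274, 2.376, -0.068]
force: [-34.4, -1.8, 40.8]
grip_width: -0.1
grip_force: 26.6
```

```bash
python3 go.py;python3 - <<'E'
from h import *
im=cams.read_camera("scene")[:,:,::-1];cv2.imwrite("pics/press3.png",im)
E
python3 ang.py pics/press3.png
```

```text
25.2 pos [470.5 286.5 178.1] x [-0.71   0.177 -0.681] y [0.216 0.976 0.029] z [ 0.67  -0.127 -0.731] F [-34.4  -1.8  40.8] w -0.1 q [-0.59  0.64 -0.24  2.15  1.77  0.74 -1.03]
43.00375388639179 -10.705035250242386
tip in stand -34.1 3.1 47.9 body corner x -51.7
[255.17057292 260.61222445 266.16155896 271.87380628]
r [68. 56. 42. 29.]
pics/press3.png [258.7 263.2 268.  273. ]
  depressed 0.171
  depressed 0.204
  depressed 0.225
  depressed 0.247
```

Force rises sharply at the tip height expected for the stop. I ease off slightly and hold.

Request:
arm_command(moves=[{"offset": [-0.0008,0,-0.0008],"turn": 0,"grip": 0.0},{"offset": [0,0,0],"turn": 0,"grip": 0.0},{"offset": [0,0,0],"turn": 0,"grip": 0.0},{"offset": [0,0,0],"turn": 0,"grip": 0.0},{"offset": [0,0,0],"turn": 0,"grip": 0.0},{"offset": [0,0,0],"turn": 0,"grip": 0.0}])

```text
time_s: 25.85
position: [470.7, 286.4, 178.7]
tcp_rot: [0.274, 2.378, -0.067]
force: [-29.0, -0.7, 35.2]
grip_width: 0.4
grip_force: 22.3
```

```bash
python3 go.py;python3 - <<'E'
from h import *
im=cams.read_camera("scene")[:,:,::-1];cv2.imwrite("pics/press4.png",im)
a=cv2.imread("pics/scene2.png");d=cv2.absdiff(a,im)[160:320,525:640].max(2);print("press area change",(d>40).sum(), [ (d>40).sum(0)[i:i+20].sum() for i in range(0,115,20)])
E
python3 ang.py pics/press4.png
```

```text
25.85 pos [470.7 286.4 178.7] x [-0.711  0.178 -0.68 ] y [0.216 0.976 0.029] z [ 0.669 -0.126 -0.733] F [-29.   -0.7  35.2] w 0.4 q [-0.59  0.64 -0.24  2.14  1.77  0.73 -1.03]
42.88705847194751 -10.676703077058672
tip in stand -34.2 3.0 48.3 body corner x -51.7
press area change 2076 [np.int64(950), np.int64(491), np.int64(454), np.int64(179), np.int64(2), np.int64(0)]
[255.17057292 260.61222445 266.16155896 271.87380628]
r [68. 56. 42. 29.]
pics/press4.png [258.7 263.2 268.  273. ]
  depressed 0.169
  depressed 0.203
  depressed 0.224
  depressed 0.245
```

Same angle under less load, so it is the hard stop. I hold a little longer.

Request:
arm_command(moves=[{"offset": [0,0,0],"turn": 0,"grip": 0.0},{"offset": [0,0,0],"turn": 0,"grip": 0.0},{"offset": [0,0,0],"turn": 0,"grip": 0.0},{"offset": [0,0,0],"turn": 0,"grip": 0.0},{"offset": [0,0,0],"turn": 0,"grip": 0.0},{"offset": [0,0,0],"turn": 0,"grip": 0.0}])

```text
time_s: 26.5
position: [470.6, 286.4, 178.7]
tcp_rot: [0.274, 2.378, -0.067]
force: [-28.9, -0.8, 33.5]
grip_width: 0.3
grip_force: 22.3
```

```bash
python3 - <<'E'
from h import *
im=cams.read_camera("scene")[:,:,::-1];cv2.imwrite("pics/press5.png",im)
L=["scene2","press1","press2","press3","press4","press5"];I=[cv2.imread(f"pics/{n}.png") for n in L]
for i in range(5):print(L[i],L[i+1],(cv2.absdiff(I[i],I[i+1])[160:320,525:640].max(2)>40).sum())
s,m=pose()
print("up 45 / back:",(m.T@[0,0,45]).round(1),(m.T@(-60*np.array([.9836,-.1805,0]))).round(1))
E
```

```text
scene2 press1 1786
press1 press2 182
press2 press3 77
press3 press4 0
press4 press5 0
26.55 pos [470.6 286.4 178.7] x [-0.711  0.178 -0.68 ] y [0.216 0.976 0.029] z [ 0.669 -0.126 -0.733] F [-29.6  -1.6  34.2] w 0.5 q [-0.59  0.64 -0.24  2.14  1.77  0.73 -1.03]
up 45 / back: [-30.6   1.3 -33. ] [ 43.9  -2.2 -40.8]
```

Stop geometry agrees with the text (tip 48 mm, tread edge expected about 50 mm). Release, back out and rise.

Request:
arm_command(moves=[{"offset": [-0.005,0,-0.0055],"turn": 0,"grip": 0.0},{"offset": [-0.01,0,-0.011],"turn": 0,"grip": 0.0},{"offset": [-0.012,0,-0.0132],"turn": 0,"grip": 0.0},{"offset": [-0.004,0,-0.0045],"turn": 0,"grip": 0.0},{"offset": [0.007,0,-0.02],"turn": 0,"grip": 0.0},{"offset": [0.007,0,-0.03],"turn": 0,"grip": 0.0},{"offset": [0,0,-0.04],"turn": 0,"grip": 0.0},{"offset": [-0.01,0,-0.045],"turn": 0,"grip": 0.0},{"offset": [-0.01,0,-0.045],"turn": 0,"grip": 0.0},{"offset": [0,0,0],"turn": 0,"grip": 0.0}])

```text
time_s: 27.55
position: [355.9, 307.6, 363.7]
tcp_rot: [0.278, 2.375, -0.061]
force: [0.1, 1.4, 0.2]
grip_width: 0.3
grip_force: 0.0
```

```bash
python3 go.py;python3 - <<'E'
from h import *
for n in("scene","top"):
    im=cams.read_camera(n)[:,:,::-1];cv2.imwrite(f"pics/{n}9.png",im)
    for t in("relay","jar","cup","glue"):
        for d in cams.silhouettes(t,n)[:2]:print(n,t,round(d["conf"],2),np.round(d["rect"]))
a,b,c=[cv2.imread(f"pics/{n}.png") for n in("scene2","scene9","press5")]
for nm,(y0,y1,x0,x1) in dict(box=(230,350,155,265),jar=(205,245,275,310),cup=(195,235,330,362),glue=(325,370,325,362),press=(160,320,525,640)).items():
    print(nm,(cv2.absdiff(a,b)[y0:y1,x0:x1].max(2)>40).sum(),(cv2.absdiff(c,b)[y0:y1,x0:x1].max(2)>40).sum())
E
python3 ang.py pics/scene9.png
```

```text
27.55 pos [355.9 307.6 363.7] x [-0.709  0.182 -0.682] y [0.217 0.976 0.035] z [ 0.672 -0.123 -0.731] F [0.1 1.4 0.2] w 0.3 q [-0.66  0.18 -0.39  2.22  1.16  0.86 -0.56]
43.04884682682528 -10.353865463804086
tip in stand -150.5 3.9 233.6 body corner x -168.2
scene relay 0.87 [198. 277.  19.  27.]
scene relay 0.62 [425. 254. 103. 101.]
scene jar 0.65 [292. 227.  22.  25.]
scene cup 0.91 [348. 217.  21.  34.]
scene glue 0.92 [344. 351.  30.  30.]
scene glue 0.53 [206. 300.  73.  91.]
top relay 0.62 [443. 215.  24.  25.]
top relay 0.29 [435. 206.  81.  93.]
top jar 0.7 [327. 283.  26.  28.]
top cup 0.94 [257. 278.  25.  20.]
top glue 0.76 [301. 122.  26.  36.]
top glue 0.19 [437. 206.  85.  90.]
box 137 0
jar 0 0
cup 0 0
glue 0 0
press 2068 2373
[255.17057292 260.61222445 266.16155896 271.87380628]
r [68. 56. 42. 29.]
pics/scene9.png [255.2 260.6 266.2 271.9]
  depressed 0.001
  depressed -0.001
  depressed 0.001
  depressed 0.001
```

```bash
python3 - <<'E'
from h import *
im=cams.read_camera("scene")[:,:,::-1];cv2.imwrite("pics/scene10.png",im)
N=["scene0","scene2","press1","press2","press3","press5","scene9","scene10"];I=[cv2.imread(f"pics/{n}.png")[160:320,525:640] for n in N]
for a in I:print([int((cv2.absdiff(a,b).max(2)>40).sum()) for b in I])
# black ram head: dark pixel centroid
for n,a in zip(N,I):
    d=a.max(2)<45;r=(a[...,2]>120)&(a[...,1]<60)&(a[...,0]<60);print(n,"dark",d.sum(),(np.argwhere(d).mean(0)+[160,525]).round(1),"red",r.sum())
E
```

```text
[0, 2857, 2141, 2277, 2320, 2327, 1409, 1411]
[2857, 0, 1786, 1938, 2067, 2040, 2068, 2027]
[2141, 1786, 0, 182, 308, 295, 2036, 2012]
[2277, 1938, 182, 0, 77, 62, 2245, 2210]
[2320, 2067, 308, 77, 0, 0, 2376, 2343]
[2327, 2040, 295, 62, 0, 0, 2373, 2317]
[1409, 2068, 2036, 2245, 2376, 2373, 0, 29]
[1411, 2027, 2012, 2210, 2343, 2317, 29, 0]
scene0 dark 626 [258.9 579.1] red 494
scene2 dark 597 [258.  578.9] red 496
press1 dark 624 [263.  575.3] red 274
press2 dark 613 [264.3 574. ] red 212
press3 dark 615 [264.8 572.8] red 185
press5 dark 610 [265.  573.3] red 186
scene9 dark 643 [259.7 579.4] red 496
scene10 dark 629 [259.1 579.3] red 497
```

```bash
python3 -c "
from cell import robot
print(robot.close_job())"
```

```text
the job is handed in; nothing more can be done
None
```

The relay is plugged in flush and released, then the blue stand's pedal was pressed to a hard stop, held for over a second and let back up. Nothing was knocked over, and I handed the job in at about 27.6 s. The judge's result was not shown. The camera estimate of pedal travel (0.17–0.25 rad) fell short of the stated 0.32. I took it as fully down because the force rose sharply, the tread did not move as the load eased, and the tip height matched.

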